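# Load the ball mill and hold its lid half closed

## Robot

A 6-joint arm with a two-finger parallel gripper is mounted at the origin on the work surface. World frame = base frame: x ahead of the robot, y to its left, z up, the work surface at z = 0. Lengths are in m, angles in rad, forces in N, time in s.
With the tool pointing down it reaches from about 0.375 to 0.975 m from the base axis. Payload 3.8 kg.
Tool frame: the origin (TCP) lies midway between the tips of the shut fingers; the grasp point (between the pads) lies 19 mm behind it; z points along the fingers, y is the direction in which the jaws open and shut (so a half turn about z gives the same grasp; the last joint's range is limited). The gripper opens to 85 mm and grips with 20 to 120 N. Pads are 22 mm wide; open, the fingers measure 114 mm over their backs; the gripper's body (76 mm by 85 mm) begins 54 mm behind the grasp point. The pads swing forward as they close: fully open they stand 13 mm farther back than shut.
Start: joints at [1.264, 0.264, 1.604, -0, 1.274, -0.037], TCP at [0.18, 0.651, 0.231] pointing down, gripper open.
Joint ranges: [-2.63, 2.63], [-0.94, 2.18], [0.31, 2.57], [-1.31, 4.45], [0, 2.66], [-2.55, 2.55]. Speed limits (rad/s): [2.57, 2.57, 3.14, 3.14, 3.14, 3.14].

## Interface

Orientations are given as a rotation vector (axis times angle).
In Python, from workcell import bot gives the robot as it stands. The module is installed in compiled form; this text tells all that it offers.
- The arm moves only by the tool play_rows, never from a script. Its argument "series" is a list of rows, each an object with "translation": the shift along the tool's x, y, z in m, a list of three; "spin": the turn about the tool's z in units of 5 degrees (1.0 is 5 degrees). In form: [{"translation": [dx, dy, dz], "spin": spin}, ...]. A call has 1 to 5 rows; each row shifts and turns the commanded pose from where the row before left it, along the tool's axes as they then stand; what a row does not reach is not made up. A row lasts 1/10 s, in which the tool goes at most 50 mm and 8.59 degrees, less where a joint would pass 70% of its speed; a pose out of reach is approached as far as the arm can. A call is refused whole if a number of a shift passes 0.05 or a number of a turn 1, either way. A call with a gripper value outside its range is refused whole. "jaw" is the gripper's target within -1 to 1 (fully open at 1, half-way at 0, shut at -1), set as the call begins (left out, the last holds). The fingers move at their own pace and stop on an object; "force" is the grip in N (left out, the last holds). Time passes only in rows, so rows that do not move let the fingers close. It gives the time, the measured TCP pose, the force and the opening at its end, in the units of the state.
- bot.read_state(): the state, without advancing time (a new reading comes with each control period).
- bot.read_camera(name): name is "scene" or "top"; returns the picture (420x560x3 uint8, blue, green, red); there is no depth.
- bot.get_calibration(name): a dict with "fov_y" (degrees; the focal length in pixels is half the picture's height over the tangent of half this angle, whatever the lens; pixels are square), "cx", "cy" (the principal point, pixels), "R" (3x3) and "t" (3): a world point X has camera coordinates R X + t. Camera axes: x right, y down, z forward; pixel columns grow to the right and rows downward; lengths in m; the calibration is good to about 2 mm. A picture is of the moment at which its call begins. get_calibration takes no time and is no camera call.
- bot.finish_job(): hands the job in, once; it reports no verdict.
The state is a dict: "time": time; "q": joint angles; "joint_vel": joint speeds; "joint_torque": joint torques, N m; "tool_pos": TCP position; "tcp_rot": TCP orientation; "wrist_force": force on the tool from outside, world axes, zero at the start; "torque": the same for the moment, N m; "width": opening from 0.0 (shut) to 1.0 (fully open).
Only numpy, scipy, OpenCV 4.12 (cv2) and the standard library are available. Lean on these libraries where they do the work, as an engineer would, in place of code of your own. Each camera call takes 0.05 s, during which the arm holds its last target. There are 200 camera calls.

## Task

Tip the four steel balls from the scoop through the mill's funnel mouth into its chamber and stand the scoop back on the bench. Then lower the bayonet lid into the mouth with its lugs through the slots until it is fully down, and turn it clockwise half way to the lock, until its grip bar is in line with the two thin ribs on the rim, never on into the lock. Finish still gripping the lid and holding it there against its spring; leave everything else on the bench alone.

Things in the scene. Friction and masses are not known exactly. Their poses are not given: they have to be found in the camera images.
- mill: Fixed benchtop ball mill: white housing 130 x 130 mm, 78 mm high, with a grey control box (110 wide, 50 high) on its -x side, reaching to x = -110 mm, and a round aluminium funnel mouth on top (outer diameter 119 mm, 129 mm high). Origin: centre of the housing's underside, on the vertical chamber axis; z up.
- mill_mouth (a point): centre of the funnel's rim, 129 mm above the bench. Inner diameter 114 mm here, narrowing at 45 degrees to 78 mm at height 111 mm, where the bayonet collar lies
- mill_slot (a point): middle of the slot at the mill's +x; a like one is at -x. The collar: two steel lips, inner diameter 60 mm, 6 mm thick, tops 109 to 111 mm above the bench sloping inward, parted by these two slots about 21 mm wide. Walls around and below the lips: diameter 78 mm
- mill_rib (a point): outside on the rim stand two broad ears (18 mm wide, to radius 70 mm) at the slots, the mill's +x and -x, and two opposite thin ribs, this being one: (4 mm wide, radius 54 to 70 mm, top 131 mm above the bench) each 45 degrees clockwise, seen from above, from an ear: they mark half way
- mill_seat (a point): point on the chamber axis 95 mm above the bench: where the lid's origin lies when the lid is fully down in the collar; its axes are the mill's
- mill_chamber (a point): point on the chamber axis at the chamber floor, 10 mm above the bench. The chamber is a tube of inner diameter 34 mm up to height 70 mm; above it a 45-degree funnel widens to 78 mm at height 92 mm, under the collar
- catch (a joint): rad; sprung brass dogs under the lips, pushed clockwise by the lid's lugs. 0 at rest, moves once the lid is turned about 0.15 rad from the slots, then follows the lid. Resists with 0.025 N m at first, 0.06 half way, and pushes the lid back if let go. Ends at 1.20: the lid is locked, turned 1.35 rad (78 degrees). Fixed stops bar turning anticlockwise from the slots
- lid: loose steel bayonet lid, 62 mm high, about 0.14 kg, upright. Origin: centre of the underside, z up. Neck of diameter 55 mm, 16 mm high, two lugs at its bottom on +x and -x; flange of diameter 72 mm from 16 to 22 mm; black upright grip bar from 22 to 62 mm, 44 mm long along x (in line with the lugs), 12 mm thick along y. Alike after half a turn
- lid_grip (a point): point on the lid's axis in its grip bar, 46 mm above its underside: where to pinch it, across the 12 mm. The lugs are 14 mm wide, 6 mm high, reaching to radius 35.5 mm. With the lugs over the slots (freedom about 7 degrees, 2 mm) the lid drops 15 mm through them until the flange rests on the lips; then it can be turned clockwise
- scoop: loose aluminium scoop, about 0.10 kg, holding the four balls. Origin: under the centre of its pan; z up, x towards its spout. Pan 60 mm long, 56 mm wide, walls 24 to 30 mm high, then an open ramp rising by 18 degrees to the spout. The balls stay in while it is level and roll out when the spout is dipped by more than about 25 degrees
- scoop_grip (a point): point in the scoop's black upright tail fin (x -76 to -30 mm, 10 mm thick along y, 62 mm high), 56 mm behind the scoop's origin, 44 mm up: where to pinch it, across the 10 mm
- scoop_spout (a point): middle of the spout's edge, 72 mm ahead of the scoop's origin, 17 mm up; the sides there are about 41 mm apart
- ball0_center (a point): centre of a loose steel grinding ball, diameter 15 mm, 14 g; starts in the scoop
- ball1_center (a point): centre of a loose steel grinding ball, diameter 15 mm, 14 g; starts in the scoop
- ball2_center (a point): centre of a loose steel grinding ball, diameter 15 mm, 14 g; starts in the scoop
- ball3_center (a point): centre of a loose steel grinding ball, diameter 15 mm, 14 g; starts in the scoop
- jar: bystander, to be left alone: specimen jar with screw lid, diameter 60, height 70 mm; origin under its centre
- carton: bystander, to be left alone: closed cardboard carton, 60 x 110 x 35 mm; origin under its centre
- tape: bystander, to be left alone: roll of tape lying flat, diameter 58, height 18 mm; origin under its centre
- tray: bystander, to be left alone: open steel tray, 110 x 170 x 25 mm; origin under its centre
- gel: bystander, to be left alone: hand-gel bottle, diameter 60, height 140 mm; origin under its centre
- timer: bystander, to be left alone: flat timer, 60 x 70 x 22 mm; origin under its centre
Things that resemble listed ones, but are neither listed nor needed, are in the scene too. What is shaped like the scoop but turquoise is not meant. Of the things that look like the lid, take the one that is farthest to the robot's left at the start.

How it is judged:
On the way, in this order (a step that is already met when the one before it is completed fails the run):
1. all four balls lie in the mill's chamber (horizontal distance between each of ball0_center, ball1_center, ball2_center, ball3_center and mill_chamber below 0.022 m and z of each of ball0_center, ball1_center, ball2_center, ball3_center in the frame of mill below 0.072 m), for 0.2 s.
2. the scoop stands on the bench again, let go (height (world z) of scoop below 0.01 m and angle between scoop's own z axis and vertical below 0.1 rad and contact force between the fingers and scoop below 0.2 N and linear speed of scoop below 0.03 m/s), for 0.2 s.
3. the lid is fully down in the collar, lugs through the slots (z of lid in the frame of mill below 0.1 m and horizontal distance between lid and mill_seat below 0.006 m and angle between lid's own z axis and vertical below 0.12 rad and angle between the x axis of lid and the x axis of mill, either way round below 0.32 rad), for 0.1 s.
4. the lid is turned half way and held (z of lid in the frame of mill below 0.1 m and horizontal distance between lid and mill_seat below 0.006 m and angle between lid's own z axis and vertical below 0.12 rad and angle between the x axis of lid and the x axis of mill, either way round between 0.56 and 1.01 rad and value of joint catch above 0.25 rad and contact force between the fingers and lid above 2 N), for 0.3 s.
At the end, for the whole second after the job is handed in: Lid fully down (within 5 mm in height, 6 mm of the axis, 0.12 rad tilt), turned 0.56 to 1.01 rad clockwise from the slots, catch over 0.25 rad, gripped with over 2 N; all balls in the chamber (below 72 mm); scoop upright on the bench, let go (all of step 1 and all of step 2 and all of step 4); the arm keeps its last pose, push and grip.
It fails at once if the lid is turned on into the lock (over 1.2 rad from the slots) (z of lid in the frame of mill below 0.1 m and horizontal distance between lid and mill_seat below 0.006 m and angle between the x axis of lid and the x axis of mill, either way round above 1.2 rad).
It fails at once if a bystander is moved by more than 30 mm (distance of any of jar, carton, tape, tray, gel, timer from where it was at the start of the episode above 0.03 m).
It also fails if it takes over 72 s, if anything falls off the work surface, if the arm or the gripper's body presses on something with over 40 N, if the wrist force passes 120 N, or if a joint passes its speed limit or range.

## Working session

There is one attempt and no reset: what is moved stays moved. The work goes in short steps, Python scripts to look and compute and a tool call to move; the robot and the scene stay as the last step left them, time stands still between calls to the robot, and variables do not carry over. Pictures are saved under pics/ and viewed, about 8 in all and at most 12, crops included, and the job is handed in when it is done.

Besides the shell and the picture viewer there is one more tool, called after "Call:" as name(argument=value, ...), one argument or row to a line, values as JSON. play_rows: Moves the arm, as the interface text tells. Its arguments: {"type":"object","properties":{"series":{"type":"array","items":{"type":"object","properties":{"translation":{"type":"array","items":{"type":"number"}},"spin":{"type":"number"}}}},"jaw":{"type":"number"},"force":{"type":"number"}},"required":["series"]}

```bash
mkdir -p pics; python3 - <<'E'
from workcell import bot
import cv2
for n in("scene","top"):
    im=bot.read_camera(n); cv2.imwrite(f"pics/{n}0.png",im); c=bot.get_calibration(n); print(n,c)
s=bot.read_state(); print(s)
E
```

```text
scene {'fov_y': 55.03519436113025, 'cx': 272.62457827361845, 'cy': 206.90611733721147, 'R': array([[ 0.65809945,  0.75269579, -0.01881938],
       [ 0.43954613, -0.40435892, -0.80205553],
       [-0.6113136 ,  0.51956031, -0.5969529 ]]), 't': array([-0.36324774, -0.10918181,  1.44673961])}
top {'fov_y': 42.128356809680824, 'cx': 287.6230747187286, 'cy': 213.7468166334787, 'R': array([[ 0.0292015 , -0.99941623,  0.01773355],
       [-0.99285962, -0.0310536 , -0.11517577],
       [ 0.11565923, -0.01424362, -0.99318682]]), 't': array([0.00323835, 0.50859708, 1.67126576])}
{'time': 0.1, 'q': array([ 1.26408705e+00,  2.64721351e-01,  1.60525217e+00, -1.63550971e-05,
        1.27368535e+00, -3.68631382e-02]), 'joint_vel': array([-0.00232512, -0.00091579, -0.00319653, -0.00147441,  0.00038666,
        0.00067591]), 'joint_torque': array([-2.03437548e-04, -5.16717231e+01, -3.68586016e+01, -1.14972031e-04,
        6.56202086e-03,  1.02323764e-05]), 'tool_pos': array([0.1797265 , 0.64994571, 0.23004922]), 'tcp_rot': array([-0.4225353 , -3.11270553,  0.00320169]), 'wrist_force': array([-0.51834727,  0.15864862, -0.47914119]), 'torque': array([ 0.0201461 ,  0.04153644, -0.04022894]), 'width': 1.0034677153387752}
```

View pics/top0.png

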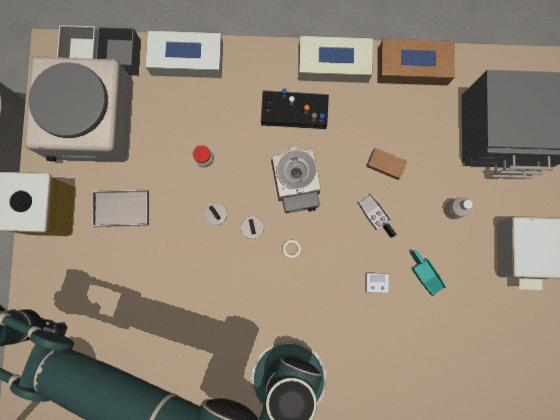

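View pics/scene0.png

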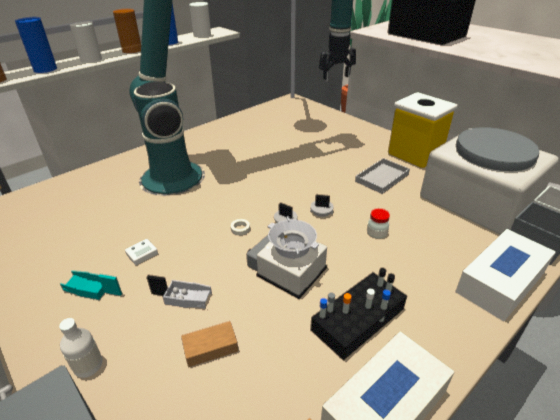

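The top picture shows three groups:
- **Lid candidates:** (215,213) and (252,228). The robot's left is image left, so the lid is (215,213).
- **Scoop candidates:** grey with balls at (375,213), and turquoise at (428,272), which is the decoy.
- **Mill:** at (297,172), with its control box toward (300,202).

Next I'll take one close crop of each.

```bash
cat > h.py <<'E'
import numpy as np, cv2
from workcell import bot
from scipy.spatial.transform import Rotation as Ro
C={n:bot.get_calibration(n) for n in("scene","top")}
def f(n): return 210/np.tan(np.radians(C[n]["fov_y"]/2))
def proj(n,X):
    c=C[n]; p=np.atleast_2d(X)@np.array(c["R"]).T+c["t"]
    return np.c_[f(n)*p[:,0]/p[:,2]+c["cx"], f(n)*p[:,1]/p[:,2]+c["cy"]]
def unproj(n,uv,z):
    c=C[n];R=np.array(c["R"]); o=-R.T@c["t"]
    d=R.T@np.array([(uv[0]-c["cx"])/f(n),(uv[1]-c["cy"])/f(n),1])
    return o+d*(z-o[2])/d[2]
def crop(im,x0,y0,x1,y1,k):
    r=cv2.resize(im[y0:y1,x0:x1],None,fx=k,fy=k,interpolation=cv2.INTER_CUBIC)
    for x in range((x0+9)//10*10,x1,10):
        cv2.line(r,((x-x0)*k,0),((x-x0)*k,6),(0,0,255),1)
        if x%20==0: cv2.putText(r,str(x),((x-x0)*k+2,12),0,.4,(0,0,255),1)
    for y in range((y0+9)//10*10,y1,10):
        cv2.line(r,(0,(y-y0)*k),(6,(y-y0)*k),(0,0,255),1)
        if y%20==0: cv2.putText(r,str(y),(8,(y-y0)*k+4),0,.4,(0,0,255),1)
    return r
E
python3 - <<'E'
from h import *
t=cv2.imread("pics/top0.png"); s=cv2.imread("pics/scene0.png")
cv2.imwrite("pics/c1.png",crop(t,192,140,332,240,5)[:500])
a=crop(t,350,185,405,245,7); b=crop(s,140,265,220,315,5)
o=np.zeros((600,800,3),np.uint8); o[:420,:385]=a; o[:250,400:800]=b
e=crop(s,240,190,340,295,3); o[270:585,400:700]=e
cv2.imwrite("pics/c2.png",o)
E
```

```text
(no output)
```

View pics/c1.png

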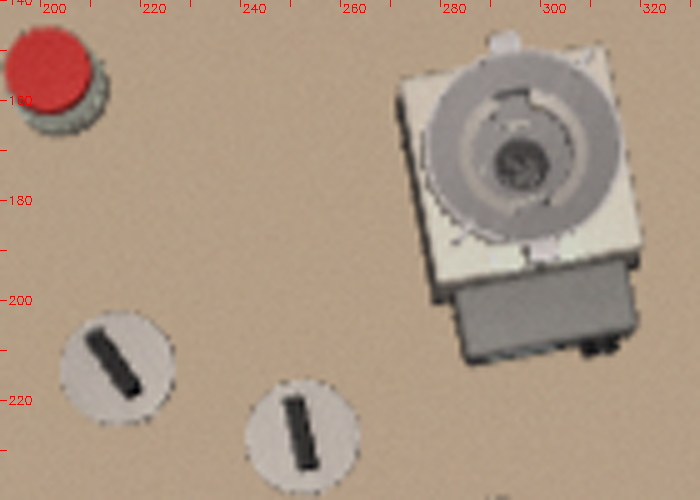

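View pics/c2.png

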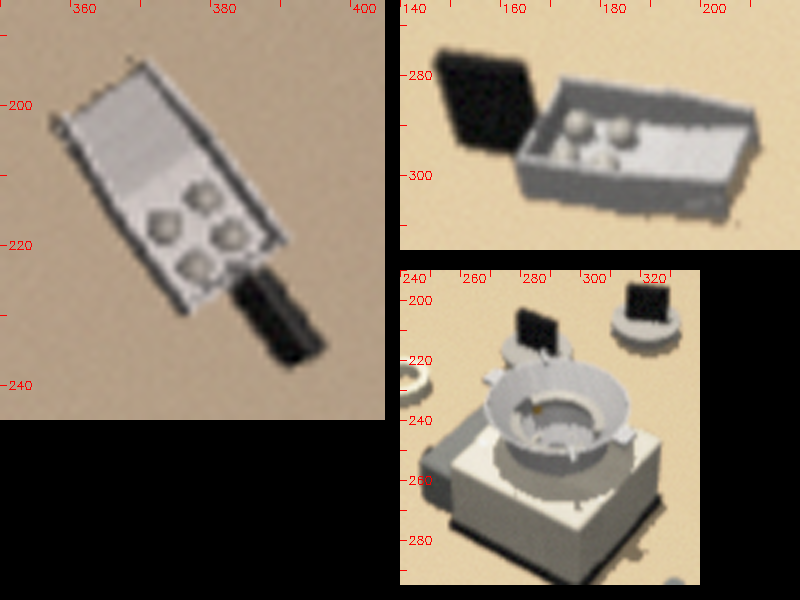

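The crops confirm the choices. The grey scoop holds 4 balls, with its spout at (364,198) and fin at (389,230). The left lid's bar centre is at (214.8,212.6). The mill rim centre is at (296.5,169), the ears at (293,148.4) for +x and (300.6,190) for -x. The grey box lies on the robot side. Now I'll turn these into positions.

```bash
cat >> h.py <<'E'
def yawof(s=None):
    s=s or bot.read_state(); m=Ro.from_rotvec(s["tcp_rot"]).as_matrix(); return m
def plan(target,yyaw=None,s=None):
    """tool-frame shift to world target; spin (5deg units) so that tool y lies along world yaw yyaw (mod 180)"""
    s=s or bot.read_state(); m=yawof(s); d=m.T@(np.array(target)-s["tool_pos"])
    o=[np.round(d,4)]
    if yyaw is not None:
        a=np.arctan2(m[1,1],m[0,1]); e=(yyaw-a+np.pi/2)%np.pi-np.pi/2
        o.append(("spin5 (tool z down => negative world)",round(-np.degrees(e)/5,2)))
    return o
E
python3 - <<'E'
from h import *
from scipy.optimize import least_squares
np.set_printoptions(precision=4,suppress=True)
def fit(obs,x0):
    def r(p):
        c,s=np.cos(p[2]),np.sin(p[2]);o=[]
        for n,uv,X in obs:
            W=[p[0]+c*X[0]-s*X[1],p[1]+s*X[0]+c*X[1],X[2]]; o+=list(proj(n,W)[0]-uv)
        return np.array(o)
    q=least_squares(r,x0,loss="soft_l1"); return q.x,r(q.x).reshape(-1,2)
g=lambda uv,z:unproj("top",uv,z)
print("mill rim",g((296.4,169),.129),"ears",g((293,148.4),.129),g((300.6,190),.129))
print("lid",g((214.8,212.6),.062),g((215.5,213.4),.022),"ends",g((211,206),.062),g((218.6,219.2),.062),"scene",unproj("scene",(322.7,206),.022))
M=[("top",(296.4,169),(0,0,.129)),("top",(293,148.4),(.065,0,.13)),("top",(300.6,190),(-.065,0,.13)),
("scene",(270.7,225.7),(-.065,0,.13)),("scene",(315,245.7),(.065,0,.13)),
("scene",(297.7,250.7),(.062*.707,-.062*.707,.131)),("scene",(288.3,218.3),(-.062*.707,.062*.707,.131))]
print("mill",*fit(M,[.62,-.02,.15]))
S=[("top",(390.7,219.3),(-.03,-.028,.028)),("top",(376.4,229.7),(-.03,.028,.028)),("top",(370.7,193.9),(.072,-.021,.027)),("top",(357.4,202.9),(.072,.021,.027)),
("top",(393.9,235.7),(-.076,0,.03)),("scene",(148,275.5),(-.076,0,.062)),("scene",(165,277.5),(-.03,0,.062)),("scene",(211.4,287.5),(.072,.021,.027))]
p,r=fit(S,[.5,-.25,.6]);print("scoop",p,r)
c,s=np.cos(p[2]),np.sin(p[2]);print("grip",p[:2]-.056*np.array([c,s]))
print(yawof())
E
```

```text
mill rim [ 0.6309 -0.0021  0.129 ] ears [0.6929 0.0098 0.129 ] [ 0.5684 -0.0162  0.129 ]
lid [0.501  0.2414 0.062 ] [0.5032 0.2439 0.022 ] ends [0.521  0.2539 0.062 ] [0.4812 0.2289 0.062 ] scene [0.5079 0.2454 0.022 ]
mill [ 0.6324 -0.0033  0.2104] [[ 0.4423 -0.4557]
 [-0.123  -1.0733]
 [ 0.2663 -0.1831]
 [ 0.29   -1.5168]
 [ 0.0995 -1.2872]
 [-0.4844  0.1781]
 [-0.3802 -0.2148]]
scoop [ 0.5095 -0.2642  0.6621] [[ 0.1406 -0.644 ]
 [ 0.2518 -0.5161]
 [-1.3703  0.0554]
 [ 1.3067 -1.1446]
 [-1.0698  0.023 ]
 [-0.6774 -0.5047]
 [ 0.1994 -0.0939]
 [-1.1328 -1.0778]]
grip [ 0.4653 -0.2986]
[[-0.9638  0.2666 -0.0006]
 [ 0.2666  0.9638 -0.002 ]
 [ 0.0001 -0.0021 -1.    ]]
```

Call:
play_rows(
  series=[
    {"translation": [-0.044,-0.0086,0],"spin": 0},
    {"translation": [-0.044,-0.0086,0],"spin": 0},
    {"translation": [-0.044,-0.0086,0],"spin": 0},
    {"translation": [-0.044,-0.0086,0],"spin": 0},
    {"translation": [-0.044,-0.0086,0],"spin": 0},
  ],
  jaw=1,
  force=60,
)

```text
time: 0.6
tool_pos: [0.3816, 0.5493, 0.2306]
tcp_rot: [-0.422, -3.113, 0.001]
wrist_force: [0.0, 0.2, -0.4]
width: 1.004
```

Call:
play_rows(
  series=[
    {"translation": [-0.0154,-0.0398,0.0025],"spin": 0},
    {"translation": [-0.0154,-0.0398,0.0025],"spin": 0},
    {"translation": [-0.0154,-0.0398,0.0025],"spin": 0},
    {"translation": [-0.0154,-0.0398,0.0025],"spin": 0},
    {"translation": [-0.0154,-0.0398,0.0025],"spin": 0},
  ],
)

```text
time: 1.1
tool_pos: [0.4013, 0.3362, 0.2181]
tcp_rot: [-0.422, -3.113, 0.001]
wrist_force: [0.1, 0.0, 0.1]
width: 1.001
```

Call:
play_rows(
  series=[
    {"translation": [-0.0154,-0.0398,0.0025],"spin": 0},
    {"translation": [-0.0154,-0.0398,0.0025],"spin": 0},
    {"translation": [-0.0154,-0.0398,0.0025],"spin": 0},
    {"translation": [-0.0154,-0.0398,0.0025],"spin": 0},
    {"translation": [-0.0154,-0.0398,0.0025],"spin": 0},
  ],
)

```text
time: 1.6
tool_pos: [0.4224, 0.1242, 0.2059]
tcp_rot: [-0.422, -3.113, 0.0]
wrist_force: [0.2, -1.0, 0.5]
width: 1.005
```

Call:
play_rows(
  series=[
    {"translation": [-0.0154,-0.0398,0.0025],"spin": 0},
    {"translation": [-0.0154,-0.0398,0.0025],"spin": 0},
    {"translation": [-0.0154,-0.0398,0.0025],"spin": 0},
    {"translation": [-0.0154,-0.0398,0.0025],"spin": 0},
    {"translation": [-0.0154,-0.0398,0.0025],"spin": 0},
  ],
)

```text
time: 2.1
tool_pos: [0.4435, -0.0882, 0.1935]
tcp_rot: [-0.423, -3.113, -0.0]
wrist_force: [0.1, 0.2, 0.1]
width: 1.003
```

Call:
play_rows(
  series=[
    {"translation": [-0.0154,-0.0398,0.0025],"spin": 0},
    {"translation": [-0.0154,-0.0398,0.0025],"spin": 0},
    {"translation": [-0.0154,-0.0398,0.0025],"spin": 0},
    {"translation": [-0.0154,-0.0398,0.0025],"spin": 0},
    {"translation": [-0.0154,-0.0398,0.0025],"spin": 0},
  ],
)

```text
time: 2.6
tool_pos: [0.4647, -0.3004, 0.1807]
tcp_rot: [-0.423, -3.112, -0.001]
wrist_force: [0.7, 0.8, -0.0]
width: 1.005
```

Call:
play_rows(
  series=[
    {"translation": [0,0,0],"spin": 1},
    {"translation": [0,0,0],"spin": 1},
    {"translation": [0,0,0],"spin": 1},
    {"translation": [0,0,0],"spin": 1},
    {"translation": [0,0,0],"spin": 1},
  ],
)

```text
time: 3.1
tool_pos: [0.4648, -0.2987, 0.1807]
tcp_rot: [-1.092, -2.945, -0.0]
wrist_force: [-0.2, 0.5, 0.1]
width: 1.005
```

Call:
play_rows(
  series=[
    {"translation": [0,0,0],"spin": 1},
    {"translation": [0,0,0],"spin": 1},
    {"translation": [0,0,0],"spin": 1},
    {"translation": [0,0,0],"spin": 1},
    {"translation": [0,0,0],"spin": 1},
  ],
)

```text
time: 3.6
tool_pos: [0.4648, -0.2985, 0.1807]
tcp_rot: [-1.703, -2.639, -0.0]
wrist_force: [0.2, 1.0, 0.1]
width: 0.999
```

Call:
play_rows(
  series=[
    {"translation": [0,0,0],"spin": 1},
    {"translation": [0,0,0],"spin": 1},
    {"translation": [0,0,0],"spin": 1},
    {"translation": [0,0,0],"spin": 1},
    {"translation": [0,0,0],"spin": 1},
  ],
)

```text
time: 4.1
tool_pos: [0.4648, -0.2985, 0.1807]
tcp_rot: [-2.234, -2.208, 0.0]
wrist_force: [0.5, -0.6, 0.6]
width: 0.997
```

Call:
play_rows(
  series=[
    {"translation": [0,0,0],"spin": 1},
    {"translation": [0,0,0],"spin": 1},
    {"translation": [0,0,0],"spin": 1},
    {"translation": [0,0,0],"spin": 1},
    {"translation": [0,0,0],"spin": 1},
  ],
)

```text
time: 4.6
tool_pos: [0.4648, -0.2985, 0.1807]
tcp_rot: [-2.658, -1.672, 0.001]
wrist_force: [0.2, 0.4, 0.3]
width: 1.002
```

Call:
play_rows(
  series=[
    {"translation": [0,0,0],"spin": 1},
    {"translation": [0,0,0],"spin": 1},
    {"translation": [0,0,0],"spin": 1},
    {"translation": [0,0,0],"spin": 1},
    {"translation": [0,0,0],"spin": 1},
  ],
)

```text
time: 5.1
tool_pos: [0.4648, -0.2985, 0.1807]
tcp_rot: [-2.957, -1.057, 0.001]
wrist_force: [-0.0, 1.0, 0.3]
width: 1.0
```

```bash
python3 - <<'E'
from h import *
s=bot.read_state(); print(s["time"],s["q"],s["tool_pos"],plan([.4653,-.2986,.16],2.233))
t=bot.read_camera("top"); c=bot.read_camera("scene")
o=np.zeros((560,800,3),np.uint8)
a=crop(t,335,170,425,270,5); b=crop(c,120,215,220,325,4); o[:500,:450]=a; o[:440,400:800]=b
cv2.imwrite("pics/c3.png",o)
E
```

```text
5.1 [-6.16014757e-01  7.17176489e-02  1.92280255e+00  8.95991927e-06
  1.14815685e+00  2.68245238e-01] [ 0.4648122  -0.29853387  0.18071029] [array([0.0003, 0.0004, 0.0207]), ('spin5 (tool z down => negative world)', np.float64(0.28))]
```

View pics/c3.png

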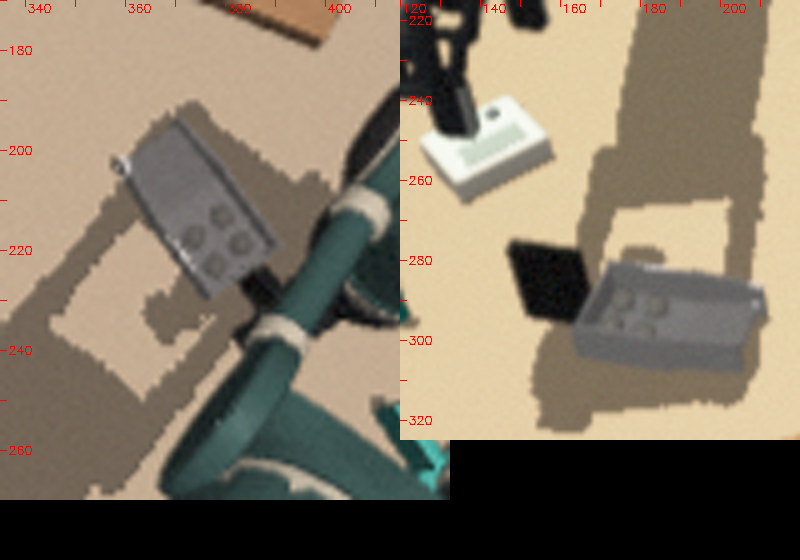

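The crop shows the gripper above the fin, with a fingertip at about scene (137,249). The fin is at (147..167, 276..296).

```bash
python3 - <<'E'
from h import *
s=bot.read_state();m=yawof(s)
for sg in(1,-1):
    for xx in(-.011,.011):
        for w in(.0425,.057):print(sg,xx,w,proj("scene",s["tool_pos"]+m@[xx,sg*w,-.013])[0].round(1))
c,q=np.cos(.6621),np.sin(.6621)
for X in[(-.076,0,.062),(-.03,0,.062),(-.076,0,0),(-.076,0,.02)]:
    print(X,proj("scene",[.5095+c*X[0],-.2642+q*X[0],X[2]])[0].round(1))
E
```

```text
1 -0.011 0.0425 [130.4 246.6]
1 -0.011 0.057 [127.3 251.2]
1 0.011 0.0425 [140.1 247.6]
1 0.011 0.057 [137.1 252.3]
-1 -0.011 0.0425 [146.6 221.9]
-1 -0.011 0.057 [149.2 218. ]
-1 0.011 0.0425 [155.7 222.7]
-1 0.011 0.057 [158.1 218.8]
(-0.076, 0, 0.062) [147.3 275. ]
(-0.03, 0, 0.062) [165.2 277.4]
(-0.076, 0, 0) [152.4 292.3]
(-0.076, 0, 0.02) [150.8 286.9]
```

Call:
play_rows(
  series=[
    {"translation": [0,0,0.04],"spin": 0.28},
    {"translation": [0,0,0.04],"spin": 0},
    {"translation": [0,0,0.04],"spin": 0},
    {"translation": [0,0,0.025],"spin": 0},
    {"translation": [0,0,0.01],"spin": 0},
  ],
)

```text
time: 5.7
tool_pos: [0.4626, -0.297, 0.0227]
tcp_rot: [-2.963, -1.027, 0.006]
wrist_force: [-0.2, 0.1, 0.6]
width: 1.001
```

Call:
play_rows(
  series=[
    {"translation": [0,0,0],"spin": 0},
    {"translation": [0,0,0],"spin": 0},
    {"translation": [0,0,0],"spin": 0},
    {"translation": [0,0,0],"spin": 0},
    {"translation": [0,0,0],"spin": 0},
  ],
  jaw=-1,
  force=80,
)

```text
time: 6.2
tool_pos: [0.466, -0.2994, 0.0276]
tcp_rot: [2.967, 1.026, 0.002]
wrist_force: [0.5, 0.5, -0.3]
width: 0.14
```

Call:
play_rows(
  series=[
    {"translation": [0,0,0],"spin": 0},
    {"translation": [0,0,0],"spin": 0},
    {"translation": [0,0,0],"spin": 0},
    {"translation": [0,0,0],"spin": 0},
    {"translation": [0,0,0],"spin": 0},
  ],
)

```text
time: 6.7
tool_pos: [0.4662, -0.2996, 0.0277]
tcp_rot: [2.967, 1.026, 0.002]
wrist_force: [-0.4, -1.4, 5.9]
width: 0.103
```

Call:
play_rows(
  series=[
    {"translation": [0,0,-0.004],"spin": 0},
    {"translation": [0,0,-0.008],"spin": 0},
    {"translation": [0,0,-0.008],"spin": 0},
    {"translation": [0,0,-0.01],"spin": 0},
    {"translation": [0,0,0],"spin": 0},
  ],
)

```text
time: 7.2
tool_pos: [0.4664, -0.2997, 0.0583]
tcp_rot: [2.967, 1.026, 0.003]
wrist_force: [0.1, 0.2, -1.4]
width: 0.103
```

```bash
python3 - <<'E'
from h import *
s=bot.read_state(); print({k:np.round(s[k],3) for k in("time","tool_pos","wrist_force","torque","width","q")})
t=bot.read_camera("top"); c=bot.read_camera("scene")
o=np.zeros((560,800,3),np.uint8)
a=crop(t,335,170,415,270,5); b=crop(c,120,215,220,325,4); o[:500,:400]=a; o[:440,400:800]=b
cv2.imwrite("pics/c4.png",o)
E
```

```text
{'time': np.float64(7.2), 'tool_pos': array([ 0.466, -0.3  ,  0.058]), 'wrist_force': array([ 0.059,  0.157, -1.394]), 'torque': array([-0.045,  0.012, -0.062]), 'width': np.float64(0.103), 'q': array([-0.616,  0.207,  2.021, -0.   ,  0.91 ,  0.289])}
```

View pics/c4.png

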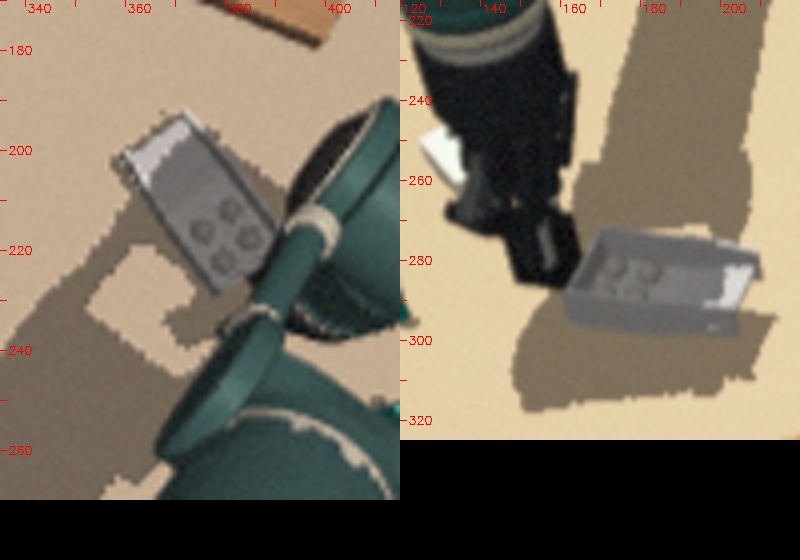

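The scoop is held level with its four balls, and the wrist reads -1.4 N, which fits. The tool can't tilt, so tipping has to come from the scoop pivoting between the pads. I'll test that low over the bench, where the dip stops below 20 degrees, by easing the grip.

Call:
play_rows(
  series=[
    {"translation": [0,0,0.01],"spin": 0},
    {"translation": [0,0,0.003],"spin": 0},
    {"translation": [0,0,0],"spin": 0},
  ],
)

```text
time: 7.6
tool_pos: [0.4639, -0.2979, 0.0415]
tcp_rot: [-2.967, -1.026, 0.003]
wrist_force: [0.5, 0.7, -1.0]
width: 0.105
```

Call:
play_rows(
  series=[
    {"translation": [0,0,0],"spin": 0},
    {"translation": [0,0,0],"spin": 0},
    {"translation": [0,0,0],"spin": 0},
    {"translation": [0,0,0],"spin": 0},
    {"translation": [0,0,0],"spin": 0},
  ],
  force=20,
)

```text
time: 8.1
tool_pos: [0.4653, -0.2989, 0.0435]
tcp_rot: [2.969, 1.026, 0.0]
wrist_force: [-0.2, -0.3, -1.4]
width: 0.103
```

```bash
python3 - <<'E'
from h import *
s=bot.read_state(); print({k:np.round(s[k],3) for k in("time","tool_pos","wrist_force","torque","width")})
c=bot.read_camera("scene");cv2.imwrite("pics/t1.png",c)
# spout region brightness profile: lowest/rightmost scoop pixel vs earlier
E
```

```text
{'time': np.float64(8.1), 'tool_pos': array([ 0.465, -0.299,  0.043]), 'wrist_force': array([-0.228, -0.313, -1.363]), 'torque': array([-0.06 ,  0.079,  0.026]), 'width': np.float64(0.103)}
```

Call:
play_rows(
  series=[
    {"translation": [0,0,0],"spin": 0},
    {"translation": [0,0,0],"spin": 0},
    {"translation": [0,0,0],"spin": 0},
  ],
  jaw=-0.83,
)

```text
time: 8.45
tool_pos: [0.4652, -0.2988, 0.0433]
tcp_rot: [2.969, 1.026, 0.0]
wrist_force: [0.1, -0.1, -0.5]
width: 0.103
```

Call:
play_rows(
  series=[
    {"translation": [0,0,0],"spin": 0},
    {"translation": [0,0,0],"spin": 0},
    {"translation": [0,0,0],"spin": 0},
  ],
  jaw=-0.81,
)

```text
time: 8.75
tool_pos: [0.4652, -0.2988, 0.0433]
tcp_rot: [-2.969, -1.026, 0.0]
wrist_force: [-0.4, -0.8, -2.0]
width: 0.104
```

Call:
play_rows(
  series=[
    {"translation": [0,0,0],"spin": 0},
    {"translation": [0,0,0],"spin": 0},
    {"translation": [0,0,0],"spin": 0},
  ],
  jaw=-0.8,
)

```text
time: 9.05
tool_pos: [0.4652, -0.2988, 0.0433]
tcp_rot: [-2.969, -1.026, 0.0]
wrist_force: [-0.1, -0.4, -1.9]
width: 0.107
```

```bash
python3 - <<'E'
from h import *
c=bot.read_camera("scene");cv2.imwrite("pics/t2.png",c)
a=cv2.imread("pics/t1.png").astype(int)[255:325,150:225];b=c.astype(int)[255:325,150:225]
d=np.abs(a-b).max(2); print(d.max(),(d>40).sum(),np.argwhere(d>40)[:20].tolist())
E
```

```text
45 1 [[57, 41]]
```

Call:
play_rows(
  series=[
    {"translation": [0,0,0],"spin": 0},
    {"translation": [0,0,0],"spin": 0},
  ],
  jaw=-0.79,
)

```text
time: 9.3
tool_pos: [0.4652, -0.2988, 0.0433]
tcp_rot: [-2.969, -1.026, -0.0]
wrist_force: [-0.3, 0.5, -1.9]
width: 0.109
```

```bash
cat > d.py <<'E'
from h import *
import sys
c=bot.read_camera("scene");cv2.imwrite(f"pics/{sys.argv[1]}.png",c)
a=cv2.imread("pics/t1.png").astype(int)[255:325,150:225];b=c.astype(int)[255:325,150:225]
d=np.abs(a-b).max(2); s=bot.read_state(); print(d.max(),(d>40).sum(),(d>25).sum(),s["width"],s["wrist_force"],s["torque"])
E
python3 d.py t3
```

```text
45 1 5 0.10854954898094418 [ 0.43104658 -0.05968145 -2.35853173] [-0.05878408  0.08822262  0.01125154]
```

Call:
play_rows(
  series=[
    {"translation": [0,0,0],"spin": 0},
    {"translation": [0,0,0],"spin": 0},
  ],
  jaw=-0.78,
)

```text
time: 9.55
tool_pos: [0.4652, -0.2988, 0.0433]
tcp_rot: [2.969, 1.026, 0.0]
wrist_force: [-0.0, -0.7, -2.2]
width: 0.113
```

```bash
python3 d.py t4
```

```text
43 1 3 0.10984429724771361 [ 0.45024756 -0.16659467 -1.64485487] [0.00214203 0.08262825 0.06113943]
```

Call:
play_rows(
  series=[
    {"translation": [0,0,0],"spin": 0},
    {"translation": [0,0,0],"spin": 0},
  ],
  jaw=-0.77,
)

```text
time: 9.8
tool_pos: [0.4652, -0.2988, 0.0433]
tcp_rot: [2.969, 1.026, 0.0]
wrist_force: [-0.2, 0.6, -1.6]
width: 0.113
```

```bash
python3 d.py t5
```

```text
47 3 10 0.11450398352340055 [-0.54636701 -0.29973311 -2.27632113] [-0.0266559   0.04881604 -0.01968407]
```

Call:
play_rows(
  series=[
    {"translation": [0,0,0],"spin": 0},
    {"translation": [0,0,0],"spin": 0},
  ],
  jaw=-0.765,
)

```text
time: 10.05
tool_pos: [0.4654, -0.2989, 0.0436]
tcp_rot: [2.969, 1.026, 0.001]
wrist_force: [-0.9, -0.6, -1.1]
width: 0.117
```

```bash
python3 d.py t6
```

```text
208 391 582 0.11498228787271128 [0.14121447 0.21526947 0.15097446] [ 0.04887845  0.02265259 -0.00302114]
```

Call:
play_rows(
  series=[
    {"translation": [0,0,0],"spin": 0},
    {"translation": [0,0,0],"spin": 0},
  ],
  jaw=-0.76,
)

```text
time: 10.3
tool_pos: [0.4654, -0.2989, 0.0435]
tcp_rot: [2.969, 1.026, 0.0]
wrist_force: [0.6, 0.4, -0.4]
width: 0.12
```

```bash
python3 d.py t7
```

```text
208 391 567 0.12128611025239595 [ 0.59382205 -0.18911853  0.20178895] [0.02690007 0.0069306  0.01865538]
```

Call:
play_rows(
  series=[
    {"translation": [0,0,0],"spin": 0},
    {"translation": [0,0,0],"spin": 0},
  ],
  jaw=-0.755,
)

```text
time: 10.55
tool_pos: [0.4652, -0.2988, 0.0433]
tcp_rot: [2.969, 1.026, 0.0]
wrist_force: [0.3, 0.5, 0.2]
width: 0.119
```

```bash
python3 d.py t8
```

```text
210 390 563 0.12289468976530703 [-0.09536815  0.57216062  0.55736077] [-0.0294597  -0.03075631 -0.00829664]
```

```bash
python3 - <<'E'
from h import *
o=np.zeros((560,800,3),np.uint8)
for i,n in enumerate(("t5","t6")): o[:440,400*i:400*i+400]=crop(cv2.imread(f"pics/{n}.png"),125,215,225,325,4)
cv2.imwrite("pics/c5.png",o)
E
```

```text
(no output)
```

View pics/c5.png

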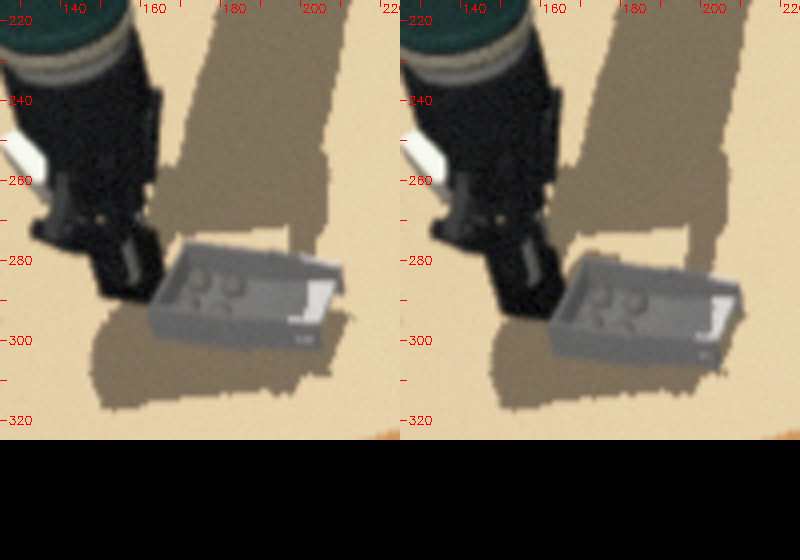

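The scoop came down about 16 mm and now stands level with its balls in. The end state doesn't show whether it pivoted before it slid, so I'll regrip and repeat in finer steps.

Call:
play_rows(
  series=[
    {"translation": [0,0,0.008],"spin": 0},
    {"translation": [0,0,0.008],"spin": 0},
    {"translation": [0,0,0],"spin": 0},
  ],
  jaw=-0.7,
)

```text
time: 10.9
tool_pos: [0.464, -0.2979, 0.0254]
tcp_rot: [-2.967, -1.026, 0.003]
wrist_force: [-0.1, -0.2, -0.4]
width: 0.153
```

Call:
play_rows(
  series=[
    {"translation": [0,0,0],"spin": 0},
    {"translation": [0,0,0],"spin": 0},
    {"translation": [0,0,-0.005],"spin": 0},
    {"translation": [0,0,-0.008],"spin": 0},
    {"translation": [0,0,-0.008],"spin": 0},
  ],
  jaw=-1,
  force=80,
)

```text
time: 11.4
tool_pos: [0.4653, -0.2989, 0.0492]
tcp_rot: [2.969, 1.026, 0.0]
wrist_force: [1.3, -0.2, -1.6]
width: 0.106
```

Call:
play_rows(
  series=[
    {"translation": [0,0,0],"spin": 0},
    {"translation": [0,0,0],"spin": 0},
    {"translation": [0,0,0],"spin": 0},
  ],
  jaw=-0.775,
  force=20,
)

```text
time: 11.7
tool_pos: [0.4651, -0.2987, 0.0483]
tcp_rot: [-2.969, -1.026, 0.0]
wrist_force: [-0.3, 0.2, -1.2]
width: 0.111
```

```bash
cat > d.py <<'E'
from h import *
import sys
n=sys.argv[1]; ref=sys.argv[2] if len(sys.argv)>2 else None
c=bot.read_camera("scene");cv2.imwrite(f"pics/{n}.png",c)
s=bot.read_state(); print(s["time"],s["width"],s["tool_pos"],s["wrist_force"][2])
if ref:
    a=cv2.imread(f"pics/{ref}.png")
    for nm,(x0,y0,x1,y1) in dict(spout=(190,265,230,325),rear=(150,265,185,325)).items():
        g=[cv2.cvtColor(i[y0:y1,x0:x1],6).astype(np.float32) for i in(a,c)]
        print(nm,cv2.phaseCorrelate(*g,cv2.createHanningWindow(g[0].shape[::-1],cv2.CV_32F)))
E
python3 d.py u0
```

```text
11.75 0.11764341726462997 [ 0.46493238 -0.29863155  0.04807264] -2.620836621389219
```

Call:
play_rows(
  series=[
    {"translation": [0,0,0],"spin": 0},
  ],
  jaw=-0.77,
)

```text
time: 11.85
tool_pos: [0.4649, -0.2986, 0.048]
tcp_rot: [-2.969, -1.026, 0.001]
wrist_force: [0.3, -0.0, -0.8]
width: 0.111
```

```bash
python3 d.py u1 u0
```

```text
11.9 0.11156697310715506 [ 0.46493389 -0.29859925  0.04792439] -1.8999846197838268
spout ((-0.04151272537002981, -0.07009327698370171), 0.991217762629191)
rear ((-0.07858784085501114, 0.003390023267606068), 0.9428497941405685)
```

Call:
play_rows(
  series=[
    {"translation": [0,0,0],"spin": 0},
  ],
  jaw=-0.768,
)

```text
time: 12.0
tool_pos: [0.465, -0.2987, 0.048]
tcp_rot: [-2.969, -1.026, 0.001]
wrist_force: [1.4, 1.0, -0.7]
width: 0.114
```

```bash
python3 d.py u2 u0
```

```text
12.05 0.11232640590041693 [ 0.46503018 -0.29869688  0.04802696] -0.8533518917053912
spout ((-0.07670962536685266, 0.017252697577717413), 1.0008483823140462)
rear ((-0.021408174064148966, -0.029536244802862655), 0.933567440951312)
```

Call:
play_rows(
  series=[
    {"translation": [0,0,0],"spin": 0},
  ],
  jaw=-0.766,
)

```text
time: 12.15
tool_pos: [0.4653, -0.2988, 0.0483]
tcp_rot: [-2.969, -1.026, -0.0]
wrist_force: [-0.4, -0.4, -2.2]
width: 0.117
```

```bash
python3 d.py u3 u0
```

```text
12.2 0.11976714739294533 [ 0.46531028 -0.29886488  0.04836972] -0.6767346459878789
spout ((-1.4243669092361735, 7.1349587255544265), 0.5413438999652862)
rear ((0.02717018399202331, 0.27469028914472204), 0.6312032993193026)
```

At jaw -0.766 the spout fell 7 px and the rear stayed put, so the scoop pivots before it slides. I'll clamp it again and check that the grip stops it.

Call:
play_rows(
  series=[
    {"translation": [0,0,0],"spin": 0},
    {"translation": [0,0,0],"spin": 0},
  ],
  jaw=-1,
  force=80,
)

```text
time: 12.4
tool_pos: [0.4654, -0.299, 0.0486]
tcp_rot: [2.969, 1.026, 0.0]
wrist_force: [0.2, -0.9, 0.8]
width: 0.087
```

```bash
python3 d.py u4 u0; python3 - <<'E'
from h import *
o=np.zeros((560,800,3),np.uint8)
for i,n in enumerate(("u0","u4")): o[:440,400*i:400*i+400]=crop(cv2.imread(f"pics/{n}.png"),125,215,225,325,4)
cv2.imwrite("pics/c6.png",o)
E
```

```text
12.45 0.09025301551260018 [ 0.46547448 -0.29901453  0.0486569 ] 1.2325830307949035
spout ((-0.754527861802508, 6.223451185291292), 0.39733129620552066)
rear ((0.3601951461248092, 0.27396409198847493), 0.4217755726090184)
```

View pics/c6.png

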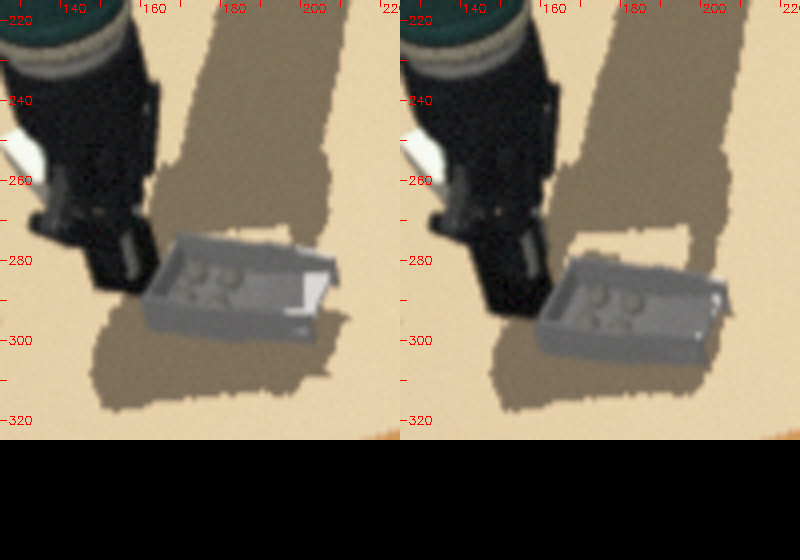

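The whole scoop dropped about 6 px, so it slid down level again and the balls are still in. The pad patch resists turning too well. I'll grip only the rear top corner of the fin instead, which gives a small patch and a longer lever, and repeat the low test.

Call:
play_rows(
  series=[
    {"translation": [0,0,0],"spin": 0},
    {"translation": [0,0,0],"spin": 0},
    {"translation": [-0.012,0,0.002],"spin": 0},
    {"translation": [-0.011,0,0.002],"spin": 0},
    {"translation": [0,0,0],"spin": 0},
  ],
  jaw=-0.6,
)

```text
time: 12.95
tool_pos: [0.4453, -0.3136, 0.0436]
tcp_rot: [-2.969, -1.024, 0.002]
wrist_force: [1.0, 0.3, 0.3]
width: 0.201
```

Call:
play_rows(
  series=[
    {"translation": [0,0,0],"spin": 0},
    {"translation": [0,0,0],"spin": 0},
    {"translation": [0,0,-0.006],"spin": 0},
    {"translation": [0,0,-0.008],"spin": 0},
    {"translation": [0,0,-0.006],"spin": 0},
  ],
  jaw=-1,
  force=100,
)

```text
time: 13.45
tool_pos: [0.4475, -0.313, 0.0651]
tcp_rot: [2.969, 1.027, 0.001]
wrist_force: [0.5, 0.3, -1.8]
width: 0.089
```

```bash
python3 d.py v0 u0; python3 - <<'E'
from h import *
o=np.zeros((560,800,3),np.uint8)
for i,n in enumerate(("u4","v0")): o[:440,400*i:400*i+400]=crop(cv2.imread(f"pics/{n}.png"),125,215,225,325,4)
cv2.imwrite("pics/c7.png",o)
E
```

```text
13.5 0.08957807219531905 [ 0.4482263  -0.31361239  0.06630355] -1.0015092878962555
spout ((-2.8087608114439924, -0.13374064209083159), 0.9097264726956685)
rear ((-3.099568985610894, -1.248463862619591), 0.43881403428536875)
```

View pics/c7.png

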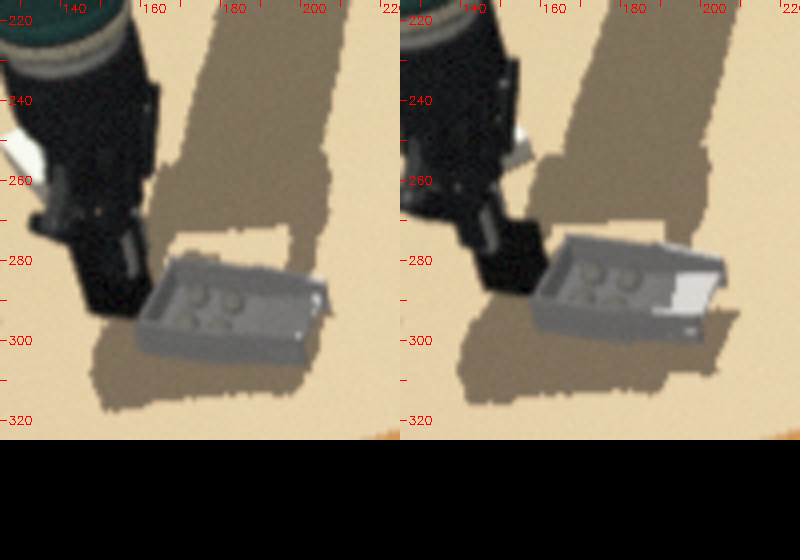

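Lifted 20 mm, level, with the balls in. Now I'll ease it, tracking the spout and pan-rear patches by template matching.

```bash
cat > d.py <<'E'
from h import *
import sys
n,ref=sys.argv[1:3]
c=bot.read_camera("scene");cv2.imwrite(f"pics/{n}.png",c); a=cv2.imread(f"pics/{ref}.png")
s=bot.read_state(); print(round(s["time"],2),"w",round(s["width"],4),s["tool_pos"].round(4),"fz",round(s["wrist_force"][2],2))
for nm,(x0,y0,x1,y1) in dict(spout=(194,276,210,306),rear=(160,272,176,304),balls=(162,280,182,296)).items():
    r=cv2.matchTemplate(c[y0-20:y1+30,x0-12:x1+12],a[y0:y1,x0:x1],cv2.TM_CCOEFF_NORMED); _,v,_,p=cv2.minMaxLoc(r); print(nm,p[0]-12,p[1]-20,round(v,2))
E
echo ok
```

```text
ok
```

Call:
play_rows(
  series=[
    {"translation": [0,0,0],"spin": 0},
    {"translation": [0,0,0],"spin": 0},
    {"translation": [0,0,0],"spin": 0},
  ],
  jaw=-1,
  force=20,
)

```text
time: 13.8
tool_pos: [0.4469, -0.3128, 0.064]
tcp_rot: [-2.969, -1.026, 0.0]
wrist_force: [-0.3, -0.6, -2.0]
width: 0.09
```

```bash
python3 d.py v1 v0
```

```text
13.85 w 0.0849 [ 0.4468 -0.3128  0.064 ] fz -2.0
spout 0 0 0.98
rear 0 0 0.98
balls 0 0 0.96
```

Call:
play_rows(
  series=[
    {"translation": [0,0,0],"spin": 0},
    {"translation": [0,0,0],"spin": 0},
  ],
  jaw=-0.81,
)

```text
time: 14.05
tool_pos: [0.447, -0.3129, 0.0641]
tcp_rot: [-2.969, -1.026, 0.0]
wrist_force: [0.3, -1.8, -1.5]
width: 0.098
```

```bash
python3 d.py v2 v0
```

```text
14.1 w 0.0949 [ 0.447  -0.3129  0.0641] fz -1.24
spout 0 0 0.99
rear 0 0 0.98
balls 0 0 0.97
```

Call:
play_rows(
  series=[
    {"translation": [0,0,0],"spin": 0},
    {"translation": [0,0,0],"spin": 0},
  ],
  jaw=-0.795,
)

```text
time: 14.3
tool_pos: [0.4471, -0.313, 0.0642]
tcp_rot: [-2.969, -1.026, 0.0]
wrist_force: [-0.2, 0.2, -1.4]
width: 0.102
```

```bash
python3 d.py v3 v0
```

```text
14.35 w 0.1085 [ 0.4471 -0.313   0.0643] fz -0.68
spout 0 0 0.99
rear 0 0 0.98
balls 0 0 0.97
```

Call:
play_rows(
  series=[
    {"translation": [0,0,0],"spin": 0},
    {"translation": [0,0,0],"spin": 0},
  ],
  jaw=-0.788,
)

```text
time: 14.55
tool_pos: [0.4471, -0.313, 0.0643]
tcp_rot: [2.969, 1.027, 0.0]
wrist_force: [-0.1, -0.6, -1.9]
width: 0.106
```

```bash
python3 d.py v4 v0
```

```text
14.6 w 0.1056 [ 0.4471 -0.313   0.0643] fz -1.7
spout 0 0 0.99
rear 0 0 0.98
balls 0 0 0.97
```

Call:
play_rows(
  series=[
    {"translation": [0,0,0],"spin": 0},
    {"translation": [0,0,0],"spin": 0},
  ],
  jaw=-0.783,
)

```text
time: 14.8
tool_pos: [0.4471, -0.313, 0.0643]
tcp_rot: [-2.969, -1.026, 0.0]
wrist_force: [-0.3, -0.6, -0.8]
width: 0.112
```

```bash
python3 d.py v5 v0
```

```text
14.85 w 0.1122 [ 0.4471 -0.313   0.0643] fz -1.66
spout 0 0 0.99
rear 0 0 0.98
balls 0 0 0.97
```

Call:
play_rows(
  series=[
    {"translation": [0,0,0],"spin": 0},
    {"translation": [0,0,0],"spin": 0},
  ],
  jaw=-0.779,
)

```text
time: 15.05
tool_pos: [0.4471, -0.313, 0.0643]
tcp_rot: [-2.969, -1.026, 0.0]
wrist_force: [1.0, 0.6, -2.3]
width: 0.112
```

```bash
python3 d.py v6 v0
```

```text
15.1 w 0.1109 [ 0.4471 -0.313   0.0643] fz -2.62
spout 0 0 0.99
rear 0 0 0.98
balls 0 0 0.97
```

Call:
play_rows(
  series=[
    {"translation": [0,0,0],"spin": 0},
    {"translation": [0,0,0],"spin": 0},
  ],
  jaw=-0.776,
)

```text
time: 15.3
tool_pos: [0.4471, -0.313, 0.0643]
tcp_rot: [2.969, 1.026, 0.0]
wrist_force: [0.9, 0.2, -2.4]
width: 0.114
```

```bash
python3 d.py v7 v0
```

```text
15.35 w 0.1069 [ 0.4471 -0.313   0.0643] fz -1.62
spout 0 0 0.99
rear 0 0 0.99
balls 0 0 0.97
```

Call:
play_rows(
  series=[
    {"translation": [0,0,0],"spin": 0},
    {"translation": [0,0,0],"spin": 0},
  ],
  jaw=-0.773,
)

```text
time: 15.55
tool_pos: [0.4471, -0.313, 0.0643]
tcp_rot: [2.969, 1.026, -0.0]
wrist_force: [0.2, 0.5, -1.3]
width: 0.112
```

```bash
python3 d.py v8 v0
```

```text
15.6 w 0.1133 [ 0.4471 -0.313   0.0643] fz -0.94
spout 0 0 0.99
rear 0 0 0.98
balls 0 0 0.97
```

Call:
play_rows(
  series=[
    {"translation": [0,0,0],"spin": 0},
  ],
  jaw=-0.771,
)

```text
time: 15.7
tool_pos: [0.4471, -0.313, 0.0643]
tcp_rot: [-2.969, -1.026, -0.0]
wrist_force: [-0.4, -0.2, -1.5]
width: 0.113
```

```bash
python3 d.py v9 v0
```

```text
15.75 w 0.1157 [ 0.4471 -0.313   0.0643] fz -2.55
spout -1 1 0.93
rear 0 0 0.97
balls -1 1 0.9
```

Call:
play_rows(
  series=[
    {"translation": [0,0,0],"spin": 0},
  ],
  jaw=-0.7695,
)

```text
time: 15.85
tool_pos: [0.4471, -0.3131, 0.0644]
tcp_rot: [2.969, 1.026, 0.0]
wrist_force: [0.1, -0.7, -0.6]
width: 0.116
```

```bash
python3 d.py w1 v0
```

```text
15.9 w 0.1123 [ 0.4472 -0.3131  0.0644] fz -0.72
spout -12 -13 0.52
rear -1 2 0.86
balls -3 2 0.71
```

Call:
play_rows(
  series=[
    {"translation": [0,0,0],"spin": 0},
  ],
  jaw=-0.7685,
)

```text
time: 16.0
tool_pos: [0.4472, -0.3131, 0.0644]
tcp_rot: [2.969, 1.026, 0.0]
wrist_force: [-0.4, 0.1, -0.4]
width: 0.115
```

```bash
python3 d.py w2 v0
```

```text
16.05 w 0.1123 [ 0.4472 -0.3131  0.0644] fz -0.54
spout -12 -13 0.54
rear -1 2 0.85
balls -3 2 0.71
```

Call:
play_rows(
  series=[
    {"translation": [0,0,0],"spin": 0},
  ],
  jaw=-0.7675,
)

```text
time: 16.15
tool_pos: [0.4472, -0.3131, 0.0644]
tcp_rot: [2.969, 1.026, 0.0]
wrist_force: [-0.1, 0.4, -1.3]
width: 0.119
```

```bash
python3 d.py w3 v0
```

```text
16.2 w 0.1118 [ 0.4471 -0.3131  0.0644] fz -0.84
spout -12 -13 0.54
rear -1 2 0.85
balls -3 2 0.77
```

The small patch works. Between jaw -0.771 and -0.7695 the scoop pivoted until its spout met the bench, and it stayed in the pads. I'll relevel it on the bench, clamp hard and lift.

Call:
play_rows(
  series=[
    {"translation": [0,0,0.005],"spin": 0},
    {"translation": [0,0,0.005],"spin": 0},
    {"translation": [0,0,0.005],"spin": 0},
    {"translation": [0,0,0.005],"spin": 0},
    {"translation": [0,0,0],"spin": 0},
  ],
)

```text
time: 16.7
tool_pos: [0.447, -0.3128, 0.0435]
tcp_rot: [-2.969, -1.026, 0.0]
wrist_force: [0.8, 1.1, -1.0]
width: 0.113
```

Call:
play_rows(
  series=[
    {"translation": [0,0,0],"spin": 0},
    {"translation": [0,0,0],"spin": 0},
    {"translation": [0,0,0],"spin": 0},
  ],
  jaw=-0.74,
)

```text
time: 17.0
tool_pos: [0.4472, -0.3129, 0.0444]
tcp_rot: [2.969, 1.027, 0.0]
wrist_force: [0.6, 1.0, 0.4]
width: 0.128
```

Call:
play_rows(
  series=[
    {"translation": [0,0,0],"spin": 0},
    {"translation": [0,0,0],"spin": 0},
    {"translation": [0,0,-0.006],"spin": 0},
    {"translation": [0,0,-0.008],"spin": 0},
    {"translation": [0,0,-0.006],"spin": 0},
  ],
  jaw=-1,
  force=100,
)

```text
time: 17.5
tool_pos: [0.4472, -0.3131, 0.0649]
tcp_rot: [2.969, 1.026, 0.0]
wrist_force: [0.1, 0.6, -1.2]
width: 0.084
```

Call:
play_rows(
  series=[
    {"translation": [0,0,0],"spin": 0},
    {"translation": [0,0,0],"spin": 0},
  ],
)

```text
time: 17.7
tool_pos: [0.4473, -0.3132, 0.0646]
tcp_rot: [2.969, 1.026, 0.001]
wrist_force: [0.7, -0.4, -1.7]
width: 0.09
```

```bash
python3 d.py x0 v0; python3 - <<'E'
from h import *
print(plan([.632,-.117,.225],np.pi))
t=bot.read_camera("top"); cv2.imwrite("pics/topx.png",t)
o=np.zeros((400,800,3),np.uint8); o[:400,:400]=crop(cv2.imread("pics/x0.png"),120,230,220,330,4); o[:400,400:]=crop(t,335,160,435,260,4)
cv2.imwrite("pics/c8.png",o)
E
```

```text
17.75 w 0.0892 [ 0.447  -0.313   0.0643] fz -1.55
spout -1 0 0.97
rear -1 0 0.95
balls -1 0 0.78
[array([ 0.2665, -0.0399, -0.1607]), ('spin5 (tool z down => negative world)', np.float64(-10.37))]
```

View pics/c8.png

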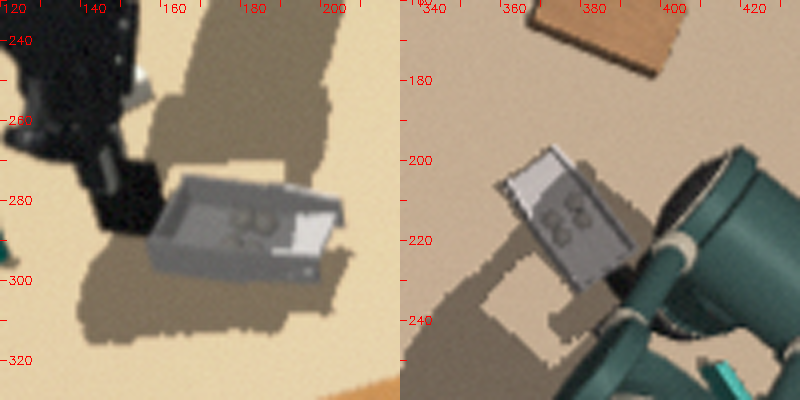

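The scoop is level with its four balls at the front of the pan, and the spout corners are at top (373,196.8) and (359.5,206.3). Next I lift and turn the spout toward +y.

Call:
play_rows(
  series=[
    {"translation": [0,0,-0.015],"spin": 0},
    {"translation": [0,0,-0.025],"spin": 0},
    {"translation": [0,0,-0.03],"spin": 0},
    {"translation": [0,0,-0.03],"spin": 0},
    {"translation": [0,0,-0.03],"spin": 0},
  ],
)

```text
time: 18.3
tool_pos: [0.447, -0.3129, 0.1963]
tcp_rot: [2.969, 1.026, 0.0]
wrist_force: [-0.0, -0.1, -1.6]
width: 0.084
```

Call:
play_rows(
  series=[
    {"translation": [0,0,-0.02],"spin": -0.5},
    {"translation": [0,0,-0.011],"spin": -1},
    {"translation": [0,0,0],"spin": -1},
    {"translation": [0,0,0],"spin": -1},
    {"translation": [0,0,0],"spin": -1},
  ],
)

```text
time: 18.8
tool_pos: [0.4471, -0.313, 0.2265]
tcp_rot: [2.708, 1.59, 0.001]
wrist_force: [0.0, -0.3, -2.7]
width: 0.087
```

Call:
play_rows(
  series=[
    {"translation": [0,0,0],"spin": -1},
    {"translation": [0,0,0],"spin": -1},
    {"translation": [0,0,0],"spin": -1},
    {"translation": [0,0,0],"spin": -1},
    {"translation": [0,0,0],"spin": -1},
  ],
)

```text
time: 19.3
tool_pos: [0.4471, -0.313, 0.2263]
tcp_rot: [2.3, 2.139, 0.0]
wrist_force: [-0.6, 0.4, -1.8]
width: 0.089
```

Call:
play_rows(
  series=[
    {"translation": [0,0,0],"spin": -0.5},
    {"translation": [0,0,0],"spin": -0.37},
    {"translation": [0,0,0],"spin": 0},
  ],
)

```text
time: 19.6
tool_pos: [0.4471, -0.313, 0.2262]
tcp_rot: [2.221, 2.221, 0.0]
wrist_force: [0.4, -0.5, -1.5]
width: 0.089
```

```bash
python3 - <<'E'
from h import *
np.set_printoptions(precision=4,suppress=True)
a,b=unproj("top",(373,196.75),.0475),unproj("top",(359.5,206.25),.0475)
print("spout",(a+b)/2,"tcp-spout dist",np.linalg.norm(((a+b)/2-[.447,-.313,0])[:2]),"width",np.linalg.norm(a-b))
s=bot.read_state();print(s["time"],s["tool_pos"],s["q"],s["wrist_force"]); print(yawof(s)); print(plan([.632,-.117,.225],np.pi))
E
```

```text
spout [ 0.552  -0.2238  0.0475] tcp-spout dist 0.13777382945266967 width 0.05191745375541382
19.6 [ 0.4471 -0.313   0.2262] [-0.6564  0.0226  1.8876 -0.      1.2307 -0.6564] [ 0.4163 -0.498  -1.516 ]
[[ 0.0001  1.      0.0006]
 [ 1.     -0.0001 -0.0004]
 [-0.0004  0.0006 -1.    ]]
[array([0.1961, 0.1849, 0.0012]), ('spin5 (tool z down => negative world)', np.float64(-0.0))]
```

Call:
play_rows(
  series=[
    {"translation": [0.007,0.006,0],"spin": 0},
    {"translation": [0.0136,0.0124,0.0026],"spin": 0},
    {"translation": [0.0136,0.0124,0],"spin": 0},
    {"translation": [0.0136,0.0124,0],"spin": 0},
    {"translation": [0.0136,0.0124,0],"spin": 0},
  ],
)

```text
time: 20.1
tool_pos: [0.5035, -0.2505, 0.223]
tcp_rot: [2.222, 2.22, 0.001]
wrist_force: [0.2, 0.2, -1.6]
width: 0.083
```

Call:
play_rows(
  series=[
    {"translation": [0.0136,0.0124,0],"spin": 0},
    {"translation": [0.0136,0.0124,0],"spin": 0},
    {"translation": [0.0136,0.0124,0],"spin": 0},
    {"translation": [0.0136,0.0124,0],"spin": 0},
    {"translation": [0.0136,0.0124,0],"spin": 0},
  ],
)

```text
time: 20.6
tool_pos: [0.5656, -0.1824, 0.2228]
tcp_rot: [2.222, 2.221, 0.0]
wrist_force: [-0.5, 0.5, -2.1]
width: 0.09
```

Call:
play_rows(
  series=[
    {"translation": [0.0136,0.0124,0],"spin": 0},
    {"translation": [0.0136,0.0124,0],"spin": 0},
    {"translation": [0.0136,0.0124,0],"spin": 0},
    {"translation": [0.0136,0.0124,0],"spin": 0},
    {"translation": [0.0136,0.0124,0],"spin": 0},
  ],
)

```text
time: 21.1
tool_pos: [0.6278, -0.1145, 0.2226]
tcp_rot: [-2.222, -2.221, 0.0]
wrist_force: [0.4, -0.3, -1.8]
width: 0.084
```

Call:
play_rows(
  series=[
    {"translation": [0.0066,0.0054,0],"spin": 0},
    {"translation": [0,0,0],"spin": 0},
    {"translation": [0,0,0],"spin": 0},
  ],
)

```text
time: 21.4
tool_pos: [0.6319, -0.1091, 0.2225]
tcp_rot: [-2.221, -2.222, 0.001]
wrist_force: [-0.1, -0.3, -1.8]
width: 0.086
```

```bash
python3 - <<'E'
from h import *
s=bot.read_state();print(s["time"],s["tool_pos"],s["wrist_force"])
c=bot.read_camera("scene");t=bot.read_camera("top");cv2.imwrite("pics/s1.png",c);cv2.imwrite("pics/p1.png",t)
o=np.zeros((480,800,3),np.uint8); o[:480,:400]=crop(c,220,140,320,260,4); o[:480,400:]=crop(t,260,110,360,230,4)
cv2.imwrite("pics/c9.png",o)
E
```

```text
21.4 [ 0.63192067 -0.10914416  0.22248892] [-0.12702392 -0.32004746 -1.75774643]
```

View pics/c9.png

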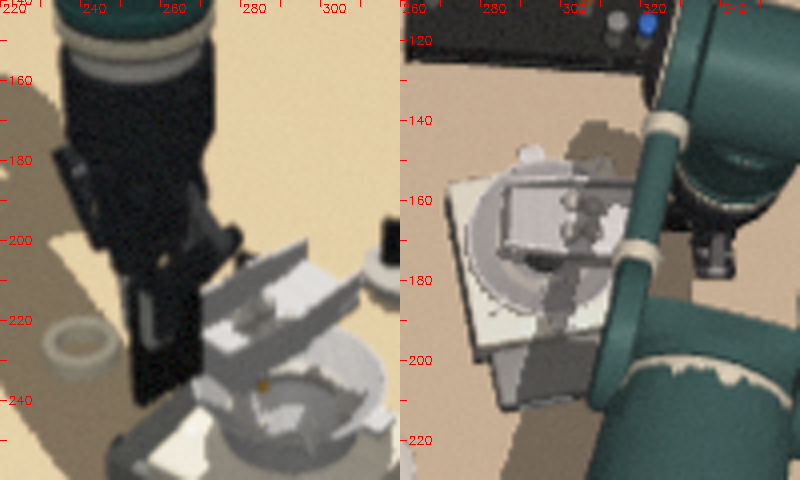

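The scoop is over the mouth with its spout edge at top (285.5, 157..172) and the four balls in the pan. I'll check the spout's position against the mill axis.

```bash
python3 - <<'E'
from h import *
for uv in[(285.5,157),(285.5,173),(285.5,165)]: print(unproj("top",uv,.205).round(4))
print(proj("scene",[[.632,.035,.2],[.632,-.106,.18]]))
E
```

```text
[0.6491 0.0319 0.205 ]
[0.6032 0.0305 0.205 ]
[0.6261 0.0312 0.205 ]
[[304.24961527 204.40461079]
 [258.9303888  237.03275977]]
```

```bash
cat > e.py <<'E'
from h import *
import sys
c=bot.read_camera("scene");cv2.imwrite(f"pics/{sys.argv[1]}.png",c); a=cv2.imread("pics/s1.png")
d=np.abs(a.astype(int)-c)[195:235,272:312].max(2); s=bot.read_state()
print(round(s["time"],2),"w",round(s["width"],3),"fz",round(s["wrist_force"][2],2),"changed",(d>40).sum())
E
echo
```

Call:
play_rows(
  series=[
    {"translation": [0,0,0],"spin": 0},
    {"translation": [0,0,0],"spin": 0},
    {"translation": [0,0,0],"spin": 0},
  ],
  jaw=-0.78,
  force=20,
)

```text
time: 21.8
tool_pos: [0.6319, -0.1094, 0.2228]
tcp_rot: [2.222, 2.221, 0.0]
wrist_force: [0.1, -0.4, -1.1]
width: 0.113
```

```bash
python3 e.py y1
```

```text
21.85 w 0.108 fz -1.88 changed 7
```

Call:
play_rows(
  series=[
    {"translation": [0,0,0],"spin": 0},
    {"translation": [0,0,0],"spin": 0},
  ],
  jaw=-0.7735,
)

```text
time: 22.05
tool_pos: [0.6321, -0.1091, 0.2227]
tcp_rot: [2.222, 2.221, 0.0]
wrist_force: [0.0, 0.4, -2.1]
width: 0.114
```

```bash
python3 e.py y2
```

```text
22.1 w 0.115 fz -1.9 changed 10
```

Call:
play_rows(
  series=[
    {"translation": [0,0,0],"spin": 0},
    {"translation": [0,0,0],"spin": 0},
  ],
  jaw=-0.772,
)

```text
time: 22.3
tool_pos: [0.6321, -0.109, 0.2227]
tcp_rot: [2.222, 2.221, 0.0]
wrist_force: [0.1, -0.4, -1.6]
width: 0.115
```

```bash
python3 e.py y3
```

```text
22.35 w 0.113 fz -1.38 changed 11
```

Call:
play_rows(
  series=[
    {"translation": [0,0,0],"spin": 0},
    {"translation": [0,0,0],"spin": 0},
  ],
  jaw=-0.771,
)

```text
time: 22.55
tool_pos: [0.6321, -0.109, 0.2227]
tcp_rot: [-2.222, -2.221, -0.0]
wrist_force: [0.6, -0.6, -0.1]
width: 0.116
```

```bash
python3 e.py y4
```

```text
22.6 w 0.113 fz -0.85 changed 681
```

It pivoted at jaw -0.771. I'll give the balls time to roll, clamp, raise, and weigh the scoop over several wrist readings.

Call:
play_rows(
  series=[
    {"translation": [0,0,0],"spin": 0},
    {"translation": [0,0,0],"spin": 0},
    {"translation": [0,0,0],"spin": 0},
    {"translation": [0,0,0],"spin": 0},
    {"translation": [0,0,0],"spin": 0},
  ],
)

```text
time: 23.1
tool_pos: [0.6321, -0.109, 0.2227]
tcp_rot: [2.222, 2.221, 0.0]
wrist_force: [0.8, 0.4, -1.4]
width: 0.115
```

Call:
play_rows(
  series=[
    {"translation": [0,0,0],"spin": 0},
    {"translation": [0,0,0],"spin": 0},
    {"translation": [0,0,0],"spin": 0},
  ],
  jaw=-1,
  force=100,
)

```text
time: 23.4
tool_pos: [0.6322, -0.109, 0.2228]
tcp_rot: [2.221, 2.221, 0.0]
wrist_force: [-0.0, 1.0, -0.9]
width: 0.084
```

```bash
python3 e.py y5; python3 - <<'E'
from h import *
c=cv2.imread("pics/y5.png"); t=bot.read_camera("top"); cv2.imwrite("pics/p2.png",t)
o=np.zeros((480,800,3),np.uint8); o[:480,:400]=crop(c,220,140,320,260,4); o[:480,400:]=crop(t,260,110,360,230,4)
cv2.imwrite("pics/c10.png",o)
F=[]
for i in range(6):
    bot.read_camera("top"); F.append(bot.read_state()["wrist_force"])
print(np.mean(F,0))
E
```

```text
23.45 w 0.086 fz -2.53 changed 708
[-0.02247137  0.04590012 -0.95921977]
```

Call:
play_rows(
  series=[
    {"translation": [0,0,-0.01],"spin": 0},
    {"translation": [0,0,-0.02],"spin": 0},
    {"translation": [0,0,-0.015],"spin": 0},
    {"translation": [0,0,0],"spin": 0},
  ],
)

```text
time: 24.2
tool_pos: [0.6341, -0.1094, 0.272]
tcp_rot: [2.218, 2.217, 0.006]
wrist_force: [1.2, 0.6, -0.3]
width: 0.089
```

```bash
python3 e.py y6; python3 - <<'E'
from h import *
F=[]
for i in range(8):
    bot.read_camera("top"); F.append(bot.read_state()["wrist_force"])
print(np.mean(F,0))
E
```

```text
24.25 w 0.086 fz -1.22 changed 569
[-0.02075596 -0.13649381 -1.17421428]
```

Call:
play_rows(
  series=[
    {"translation": [-0.02,0,0],"spin": 0},
    {"translation": [-0.04,0,0],"spin": 0},
    {"translation": [-0.04,-0.02,0],"spin": 0},
    {"translation": [-0.04,-0.03,0],"spin": 0},
    {"translation": [-0.03,-0.02,0],"spin": 0},
  ],
)

```text
time: 25.15
tool_pos: [0.5604, -0.281, 0.2672]
tcp_rot: [-2.222, -2.22, 0.002]
wrist_force: [-0.1, -0.5, -1.9]
width: 0.087
```

Call:
play_rows(
  series=[
    {"translation": [0,0,0],"spin": 0},
    {"translation": [0,0,0],"spin": 0},
  ],
)

```text
time: 25.35
tool_pos: [0.5616, -0.2797, 0.2675]
tcp_rot: [-2.224, -2.218, -0.001]
wrist_force: [0.6, 0.8, -1.0]
width: 0.085
```

```bash
python3 - <<'E'
from h import *
c=bot.read_camera("scene");t=bot.read_camera("top");cv2.imwrite("pics/s3.png",c);cv2.imwrite("pics/p3.png",t)
s=bot.read_state();print(s["time"],s["tool_pos"],proj("scene",[s["tool_pos"]]),proj("top",[s["tool_pos"]]))
y5=cv2.imread("pics/y5.png")
o=np.zeros((600,800,3),np.uint8)
o[:400,:350]=crop(y5,245,190,320,275,5)[:400,:350]
o[:400,350:800]=crop(t,270,140,360,220,5)[:400,:450]
o[400:600,:800]=crop(c,140,165,340,265,4)[100:300] if 0 else crop(c,170,185,330,285,4)[0:200,:].copy().__class__(0) if 0 else cv2.copyMakeBorder(crop(c,200,190,330,290,4)[:200],0,0,0,280,cv2.BORDER_CONSTANT)
o[400:600,520:800]=crop(c,235,225,305,275,4)
cv2.imwrite("pics/c11.png",o)
E
```

```text
25.45 [ 0.56249545 -0.27838525  0.2675399 ] [[167.80450719 225.10266529]] [[399.52499103 187.10493444]]
```

```bash
python3 - <<'E'
from h import *
c=cv2.imread("pics/s3.png");t=cv2.imread("pics/p3.png")
o=np.zeros((600,800,3),np.uint8)
o[:300,:800]=crop(t,255,140,415,200,5)
o[300:,:720]=crop(c,155,200,335,275,4)
cv2.imwrite("pics/c12.png",o)
E
```

```text
(no output)
```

View pics/c12.png

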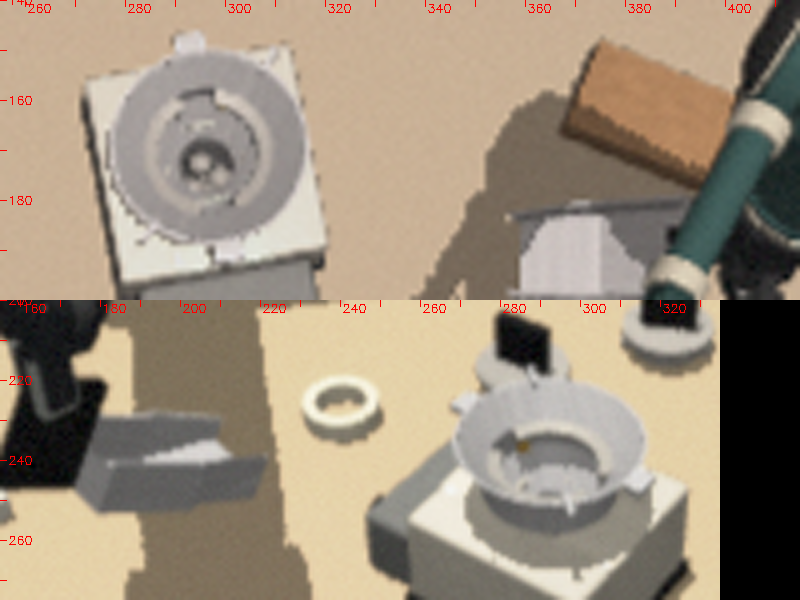

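The last view shows at least three balls clustered in the chamber at about top (293,172). The scoop pan is empty, no balls lie on the bench, and the wrist weight of about 1.17 N fits an empty scoop. Next I set the scoop down in free space, letting it relevel in an eased grip.

Call:
play_rows(
  series=[
    {"translation": [0,-0.02,0.02],"spin": 0},
    {"translation": [0,-0.02,0.04],"spin": 0},
    {"translation": [0,-0.02,0.04],"spin": 0},
    {"translation": [0,0,0.03],"spin": 0},
    {"translation": [0,0,0.02],"spin": 0},
  ],
)

```text
time: 25.95
tool_pos: [0.5008, -0.2766, 0.1147]
tcp_rot: [-2.217, -2.22, 0.001]
wrist_force: [-0.5, 0.3, -1.0]
width: 0.088
```

Call:
play_rows(
  series=[
    {"translation": [0,0,0.005],"spin": 0},
    {"translation": [0,0,0.005],"spin": 0},
    {"translation": [0,0,0.005],"spin": 0},
    {"translation": [0,0,0.005],"spin": 0},
    {"translation": [0,0,0.005],"spin": 0},
  ],
  jaw=-0.78,
  force=20,
)

```text
time: 26.45
tool_pos: [0.5055, -0.2829, 0.097]
tcp_rot: [2.212, 2.216, -0.001]
wrist_force: [-1.5, -6.6, 7.6]
width: 0.111
```

Call:
play_rows(
  series=[
    {"translation": [0,0,0.005],"spin": 0},
    {"translation": [0,0,0.005],"spin": 0},
    {"translation": [0,0,0.005],"spin": 0},
    {"translation": [0,0,0.005],"spin": 0},
    {"translation": [0,0,0.005],"spin": 0},
  ],
)

```text
time: 26.95
tool_pos: [0.5035, -0.28, 0.0689]
tcp_rot: [2.219, 2.219, 0.001]
wrist_force: [0.4, -2.7, 2.3]
width: 0.113
```

Call:
play_rows(
  series=[
    {"translation": [0,0,0.005],"spin": 0},
    {"translation": [0,0,0.005],"spin": 0},
    {"translation": [0,0,0.003],"spin": 0},
    {"translation": [0,0,0],"spin": 0},
  ],
)

```text
time: 27.35
tool_pos: [0.5013, -0.2782, 0.0535]
tcp_rot: [-2.22, -2.219, 0.0]
wrist_force: [0.6, -0.2, 0.7]
width: 0.111
```

```bash
python3 - <<'E'
from h import *
s=bot.read_state();print(s["time"],s["tool_pos"],s["wrist_force"],s["width"])
E
```

```text
27.35 [ 0.50130266 -0.27821959  0.05347224] [ 0.64151242 -0.22135479  0.69452793] 0.11133330584087324
```

Call:
play_rows(
  series=[
    {"translation": [0,0,0.004],"spin": 0},
    {"translation": [0,0,0.004],"spin": 0},
    {"translation": [0,0,0],"spin": 0},
    {"translation": [0,0,0],"spin": 0},
  ],
)

```text
time: 27.75
tool_pos: [0.5021, -0.2789, 0.0466]
tcp_rot: [-2.222, -2.221, -0.0]
wrist_force: [-0.1, -2.8, 2.2]
width: 0.112
```

Call:
play_rows(
  series=[
    {"translation": [0,0,0],"spin": 0},
    {"translation": [0,0,0],"spin": 0},
    {"translation": [0,0,0],"spin": 0},
    {"translation": [0,0,0],"spin": 0},
  ],
  jaw=-0.4,
)

```text
time: 28.15
tool_pos: [0.5017, -0.2785, 0.0462]
tcp_rot: [-2.221, -2.221, 0.0]
wrist_force: [-0.0, 1.2, -0.7]
width: 0.297
```

Call:
play_rows(
  series=[
    {"translation": [0,0,-0.02],"spin": 0},
    {"translation": [0,0,-0.04],"spin": 0},
    {"translation": [0,0,-0.04],"spin": 0},
    {"translation": [0,0,-0.04],"spin": 0},
    {"translation": [0,0,-0.03],"spin": 0},
  ],
)

```text
time: 28.65
tool_pos: [0.5027, -0.2793, 0.2196]
tcp_rot: [2.22, 2.22, 0.001]
wrist_force: [0.2, -0.6, -0.6]
width: 0.297
```

```bash
python3 - <<'E'
from h import *
np.set_printoptions(precision=4,suppress=True)
s=bot.read_state();print(s["time"],s["tool_pos"],s["wrist_force"],s["width"],s["q"])
c=bot.read_camera("scene");cv2.imwrite("pics/s4.png",c);t=bot.read_camera("top");cv2.imwrite("pics/p4.png",t)
# fin in scene: black pixels beneath gripper; expected corners for a standing scoop
x,y=.5013,-.278+.068
P=[(x,y-.076,.062),(x,y-.03,.062),(x,y-.076,0),(x,y-.03,0),(x-.021,y+.072,.017),(x-.028,y-.03,0),(x+.028,y-.03,0)]
print(proj("scene",P))
# scene grey rows around the expected fin
g=cv2.cvtColor(c,6); u=proj("scene",[P[0]])[0]
x0,y0=int(u[0])-10,int(u[1])-10
print(x0,y0); print("\n".join("".join("#" if v<50 else "+" if v<110 else "." if v<150 else " " for v in r) for r in g[y0:y0+45,x0:x0+75]))
E
```

```text
28.65 [ 0.5027 -0.2793  0.2196] [ 0.2076 -0.5828 -0.5925] 0.2973298876838951 [-0.5504  0.082   1.8374  0.0002  1.2194 -0.5504]
[[167.1577 281.6769]
 [183.996  272.1888]
 [171.5681 299.0996]
 [187.689  289.5472]
 [215.6724 261.1281]
 [181.9042 283.3735]
 [193.6722 295.9326]]
157 271
                    ........       ..+++++++++.          .......+++        
                    ........      .+++++++++..           .....+++++.       
                    ........    ..+++++++++..            ...++++++..       
                    ..+++...  .+++++++++++.              ..++++++++.       
                    .++#++  ..++++++++++..              ..+++++++++.       
                   ++####+..++++++++++..                .++++++++++.       
                  ++######++++++++++..                 .+++++++++++.       
                .+########+++++++++.                  .++++++++++...       
              .++#########+++++++..                 .+++++++++++..         
            .++############++++..                  .+++++++++++..          
           ++##############+++..                 ..++++++
[... 1896 characters left out ...]
.................     
             ..........................................................    
             ..........................................................    
             ..........................................................    
             .........................................................     
             .........................................................     
             ................................................+.......      
             ........................................................      
             ........................................................      
            .........................................................
```

The printed mask shows the fin's rear edge running (165,285) to (169,301). An upright scoop standing on the bench would give the same slant, so it stands let go. Next I'll refine mill and lid poses by aligning model edges to the image gradients in both cameras.

```bash
cat > m.py <<'E'
from h import *
from scipy.ndimage import map_coordinates as mc
from scipy.optimize import minimize
A=np.linspace(0,2*np.pi,240,endpoint=False)
circ=lambda r,z:np.c_[r*np.cos(A),r*np.sin(A),np.full(240,z)]
def seg(P,n=60): 
    P=np.array(P,float); return np.vstack([np.linspace(P[i],P[i+1],n) for i in range(len(P)-1)])
def rect(a,b,z): return seg([(a,b,z),(-a,b,z),(-a,-b,z),(a,-b,z),(a,b,z)])
def rot(P,a): c,s=np.cos(a),np.sin(a); return P@np.array([[c,s,0],[-s,c,0],[0,0,1]])
ears=np.vstack([rot(seg([(.0595,.009,.129),(.07,.009,.129),(.07,-.009,.129),(.0595,-.009,.129)],25),k*np.pi) for k in(0,1)])
slots=np.vstack([rot(seg([(s*.030,b,.110),(s*.038,b,.110)],25),0) for s in(1,-1) for b in(.0105,-.0105)])
MILL=[circ(.0595,.129),circ(.030,.110)[:],circ(.017,.07),rect(.065,.065,.078),ears,slots]
LID=[circ(.036,.022),circ(.036,.022),rect(.022,.006,.062)]
def gm(im):
    g=cv2.GaussianBlur(cv2.cvtColor(im,6).astype(np.float32),(0,0),.8); return np.hypot(cv2.Sobel(g,5,1,0),cv2.Sobel(g,5,0,1))
def place(P,p): return rot(P,p[2])+[p[0],p[1],p[3] if len(p)>3 else 0]
def score(G,model,p):
    v=0
    for n,g in G.items():
        for P in model:
            u=proj(n,place(P,p)); v+=np.minimum(mc(g,[u[:,1],u[:,0]],order=1),250).mean()
    return v
def fit(G,model,p0,z=0,rng=(.008,.008,.12)):
    from scipy.optimize import differential_evolution as de
    r=de(lambda p:-score(G,model,[*p,z]),[(a-b,a+b) for a,b in zip(p0,rng)],seed=1,maxiter=40,popsize=12,tol=1e-5); return r.x,-r.fun
E
python3 - <<'E'
from m import *
np.set_printoptions(precision=4,suppress=True)
t,c=gm(cv2.imread("pics/top0.png")),gm(cv2.imread("pics/scene0.png"))
for nm,M,p0 in(("mill",MILL,(.632,-.003,.208)),("lid",LID,(.502,.242,.56))):
    for G in({"top":t},{"scene":c},{"top":t,"scene":c}): print(nm,list(G),*fit(G,M,p0))
t,c=gm(cv2.imread("pics/p4.png")),gm(cv2.imread("pics/s4.png"))
print("lid now",*fit({"top":t,"scene":c},LID,(.502,.242,.56)),*fit({"top":t},LID,(.502,.242,.56)))
print("mill now",*fit({"top":t,"scene":c},MILL,(.632,-.003,.208)))
E
```

```text
mill ['top'] [ 0.6316 -0.003   0.2205] 667.12964
mill ['scene'] [ 0.6337 -0.0039  0.1961] 748.8258666992188
mill ['top', 'scene'] [ 0.6322 -0.0033  0.2127] 1399.495849609375
lid ['top'] [0.4992 0.2425 0.6753] 336.64141845703125
lid ['scene'] [0.5047 0.2447 0.628 ] 532.3897094726562
lid ['top', 'scene'] [0.5034 0.244  0.6671] 842.39990234375
lid now [0.5033 0.2443 0.675 ] 854.1484375 [0.4992 0.243  0.6752] 348.4204
mill now [ 0.6323 -0.0032  0.2142] 1413.2620849609375
```

```bash
python3 - <<'E'
from m import *
np.set_printoptions(precision=4,suppress=True)
t,c=gm(cv2.imread("pics/p4.png")),gm(cv2.imread("pics/s4.png"))
B=[rect(.022,.006,.062)]; F=[circ(.036,.022)]
for M in(LID,B,F):
    for G in({"top":t},{"scene":c},{"top":t,"scene":c}): print(list(G),*fit(G,M,(.502,.243,.6),rng=(.008,.008,.3)))
print(plan([.5025,.2435,.12],.6-np.pi/2))
E
```

```text
['top'] [0.4992 0.243  0.6751] 348.4201
['scene'] [0.5046 0.2448 0.6251] 534.80493
['top', 'scene'] [0.5033 0.2443 0.6731] 854.149658203125
['top'] [0.5023 0.2433 0.5617] 250.0
['scene'] [0.5039 0.2447 0.6453] 248.11742
['top', 'scene'] [0.5029 0.2442 0.6817] 496.70624
['top'] [0.4979 0.2428 0.6361] 51.932918548583984
['scene'] [0.5061 0.2428 0.3949] 145.99675
['top', 'scene'] [0.5053 0.2464 0.5299] 183.8300323486328
[array([ 0.5248, -0.0036,  0.1001]), ('spin5 (tool z down => negative world)', np.float64(11.12))]
```

The lid is at about (0.503, 0.244) with yaw about 0.62; closing the jaws will align it. The mill fits at (0.632, -0.003) with yaw 0.213. Moving to the lid.

Call:
play_rows(
  series=[
    {"translation": [0.0436,0,0],"spin": 0},
    {"translation": [0.0436,0,0],"spin": 0},
    {"translation": [0.0436,0,0],"spin": 0},
    {"translation": [0.0436,0,0],"spin": 0},
    {"translation": [0.0436,0,0],"spin": 0},
  ],
  jaw=0.1,
)

```text
time: 29.25
tool_pos: [0.5011, -0.0593, 0.2154]
tcp_rot: [-2.221, -2.22, 0.001]
wrist_force: [0.2, 0.7, 0.1]
width: 0.548
```

Call:
play_rows(
  series=[
    {"translation": [0.0436,0,0],"spin": 0},
    {"translation": [0.0436,0,0],"spin": 0},
    {"translation": [0.0436,0,0],"spin": 0},
    {"translation": [0.0436,0,0],"spin": 0},
    {"translation": [0.0436,0,0],"spin": 0},
  ],
)

```text
time: 29.75
tool_pos: [0.5011, 0.1587, 0.2155]
tcp_rot: [-2.221, -2.221, 0.002]
wrist_force: [1.1, 0.4, 0.0]
width: 0.549
```

Call:
play_rows(
  series=[
    {"translation": [0.0436,0,0],"spin": 0},
    {"translation": [0.0436,0,0],"spin": 0},
    {"translation": [0,0,0],"spin": 1},
    {"translation": [0,0,0],"spin": 1},
    {"translation": [0,0,0],"spin": 1},
  ],
)

```text
time: 30.25
tool_pos: [0.5011, 0.2447, 0.2151]
tcp_rot: [-2.494, -1.909, 0.004]
wrist_force: [-0.1, -0.2, 0.5]
width: 0.551
```

Call:
play_rows(
  series=[
    {"translation": [0,0,0.02],"spin": 1},
    {"translation": [0,0,0.02],"spin": 1},
    {"translation": [0,0,0.02],"spin": 1},
    {"translation": [0,0,0.02],"spin": 1},
    {"translation": [0,0,0.02],"spin": 1},
  ],
)

```text
time: 30.75
tool_pos: [0.5011, 0.2438, 0.1146]
tcp_rot: [-2.85, -1.322, 0.003]
wrist_force: [-0.2, -0.4, -0.1]
width: 0.55
```

Call:
play_rows(
  series=[
    {"translation": [0,0,0],"spin": 1},
    {"translation": [0,0,0],"spin": 1},
    {"translation": [0,0,0],"spin": 0.9},
    {"translation": [0,0,0],"spin": 0},
  ],
)

```text
time: 31.15
tool_pos: [0.5012, 0.2439, 0.1153]
tcp_rot: [2.992, 0.957, -0.004]
wrist_force: [0.2, -0.1, 0.4]
width: 0.551
```

```bash
python3 - <<'E'
from h import *
s=bot.read_state();print(s["time"],s["tool_pos"],s["q"],s["width"],plan([.503,.244,.027],.62-np.pi/2))
E
```

```text
31.15 [0.5012077  0.24386146 0.1153408 ] [4.08074373e-01 1.46074289e-01 1.97092603e+00 1.23177975e-04
 1.02686428e+00 1.35951730e+00] 0.5511250463895916 [array([0.0017, 0.001 , 0.0883]), ('spin5 (tool z down => negative world)', np.float64(-0.01))]
```

Call:
play_rows(
  series=[
    {"translation": [0.0017,0.001,0.03],"spin": 0},
    {"translation": [0,0,0.03],"spin": 0},
    {"translation": [0,0,0.02],"spin": 0},
    {"translation": [0,0,0.006],"spin": 0},
    {"translation": [0,0,0],"spin": 0},
  ],
)

```text
time: 31.65
tool_pos: [0.5029, 0.2438, 0.0293]
tcp_rot: [2.991, 0.959, -0.005]
wrist_force: [0.1, 0.7, -0.1]
width: 0.55
```

Call:
play_rows(
  series=[
    {"translation": [0,0,0],"spin": 0},
    {"translation": [0,0,0],"spin": 0},
    {"translation": [0,0,0],"spin": 0},
    {"translation": [0,0,0],"spin": 0},
    {"translation": [0,0,0],"spin": 0},
  ],
  jaw=-1,
  force=80,
)

```text
time: 32.15
tool_pos: [0.5056, 0.245, 0.0323]
tcp_rot: [-2.992, -0.958, -0.005]
wrist_force: [-1.0, 1.0, 6.0]
width: 0.127
```

```bash
python3 - <<'E'
from h import *
s=bot.read_state();print(s["time"],s["tool_pos"],s["wrist_force"],s["torque"],s["width"],s["tcp_rot"])
E
```

```text
32.15 [0.50555937 0.24498973 0.0322968 ] [-1.00394616  1.00520604  5.98537814] [-0.00230078  0.03350785 -0.02157855] 0.12673241047547618 [-2.99172823 -0.9575691  -0.00497029]
```

Call:
play_rows(
  series=[
    {"translation": [0,0,-0.02],"spin": 0},
    {"translation": [0,0,-0.04],"spin": 0},
    {"translation": [0,0,-0.04],"spin": 0},
    {"translation": [0,0,-0.04],"spin": 0},
    {"translation": [0,0,-0.02],"spin": 0},
  ],
)

```text
time: 32.65
tool_pos: [0.5056, 0.245, 0.1948]
tcp_rot: [-2.992, -0.958, -0.008]
wrist_force: [-0.3, 1.0, -2.4]
width: 0.128
```

Call:
play_rows(
  series=[
    {"translation": [0,0,0],"spin": 0},
    {"translation": [0,0,0],"spin": 0},
  ],
)

```text
time: 32.85
tool_pos: [0.5036, 0.2441, 0.19]
tcp_rot: [2.992, 0.958, -0.001]
wrist_force: [-1.0, 0.4, -1.9]
width: 0.127
```

```bash
python3 - <<'E'
from m import *
np.set_printoptions(precision=4,suppress=True)
t,c=bot.read_camera("top"),bot.read_camera("scene");cv2.imwrite("pics/p5.png",t);cv2.imwrite("pics/s5.png",c)
F=[bot.read_state()["wrist_force"][2]]
s=bot.read_state();p=s["tool_pos"];m=yawof(s);ya=np.arctan2(m[1,0],m[0,0]);z=p[2]-.0285
print(s["time"],p,s["width"],"toolx yaw",ya,"z",z,s["wrist_force"])
G={"scene":gm(c)}
M=[circ(.036,.022),circ(.036,.016),circ(.0275,0)]
print("scene lid (yaw fixed)",*fit(G,M,(p[0],p[1],ya),z=z,rng=(.01,.01,.001)))
print("scene+top",*fit({"scene":gm(c),"top":gm(t)},M,(p[0],p[1],ya),z=z,rng=(.01,.01,.001)))
print("wrist",F)
E
```

```text
32.95 [0.5025 0.2436 0.1881] 0.127104305687381 toolx yaw 0.6194258064121807 z 0.15956052301639617 [ 0.3488 -0.049  -1.8545]
scene lid (yaw fixed) [0.5077 0.2373 0.6203] 453.912109375
scene+top [0.5125 0.2336 0.6201] 770.5355224609375
wrist [np.float64(-1.8544767136701736)]
```

Call:
play_rows(
  series=[
    {"translation": [0,0,0],"spin": 0},
    {"translation": [0,0,0],"spin": 0},
    {"translation": [0,0,0],"spin": 0},
    {"translation": [0,0,0],"spin": 0},
  ],
)

```text
time: 33.35
tool_pos: [0.504, 0.2443, 0.1902]
tcp_rot: [2.992, 0.957, -0.001]
wrist_force: [-1.0, -0.1, -0.7]
width: 0.126
```

```bash
python3 - <<'E'
from m import *
np.set_printoptions(precision=4,suppress=True)
t,c=bot.read_camera("top"),bot.read_camera("scene");cv2.imwrite("pics/p5.png",t);cv2.imwrite("pics/s5.png",c)
s=bot.read_state();p=s["tool_pos"];m=yawof(s);ya=np.arctan2(m[1,0],m[0,0]);z=p[2]-.0323
print(s["time"],p,s["tcp_rot"],"toolx yaw",ya,"z",z)
g=gm(c)
# visible arc only: side of flange facing the scene camera
R=np.array(C["scene"]["R"]);cam=-R.T@C["scene"]["t"]; b=np.arctan2(cam[1]-p[1],cam[0]-p[0])
def arc(r,z,w): a=np.linspace(b-w,b+w,120)-ya; return np.c_[r*np.cos(a),r*np.sin(a),np.full(120,z)]
for zz in(z-.003,z,z+.003):
    print(zz,*fit({"scene":g},[arc(.036,.016,1.2),arc(.036,.022,1.2),arc(.0275,0,.7)],(p[0],p[1],ya),z=zz,rng=(.01,.01,.001)))
u=proj("scene",[[p[0],p[1],z+.016]])[0].astype(int); gr=cv2.cvtColor(c,6)
print(u);print("\n".join("".join("#" if v<50 else "+" if v<110 else "." if v<160 else " " for v in r) for r in gr[u[1]-22:u[1]+20,u[0]-30:u[0]+30]))
E
```

```text
33.45 [0.5041 0.2444 0.1905] [ 2.9921  0.9575 -0.0003] toolx yaw 0.6194262591727621 z 0.15823298923705176
0.15523298923705176 [0.5033 0.2504 0.6202] 501.7512
0.15823298923705176 [0.5065 0.2467 0.6203] 501.40338134765625
0.16123298923705176 [0.5096 0.243  0.6204] 501.02463
[324 163]
                          +##########+.                     
                          +##########+                      
                          +##########+                      
                          +#########+.                      
                          +#########+                       
                          +#########.                       
                          +#########+                       
                        .++#########.                       
                       .+###########+..                     
                       .####+########++                     
                       .###++#####++##+                     
                       +###++#####++##+                     
                       +####+#####++##+                     
                       +
[... 410 characters left out ...]
                ++#####++++####+++..                 
                        .++++++++####+++++.                 
                        ..+++++++++++++++..                 
                  ..    .....++++.++++++.+.                 
                  ...    ......+.+....+.++.                 
                  .++..   .....+..+.++++++.                 
                  .+++........+...++++++++.                 
                   ..++++..++++++++++++++.                  
                     .+++++++++++++++++++.                  
                      .+++++++++++++++....                  
                       ..++++++++++++.                      
                         ....+++....
```

The scene camera alone puts the lid about 3 mm ahead of the TCP along the bar. I'll carry it over the mouth and compare it with the mill as fitted in the same camera.

Call:
play_rows(
  series=[
    {"translation": [0,0,0],"spin": 1},
    {"translation": [0,0,0],"spin": 1},
    {"translation": [0,0,0],"spin": 1},
    {"translation": [0,0,0],"spin": 1},
    {"translation": [0,0,0],"spin": 0.66},
  ],
)

```text
time: 33.95
tool_pos: [0.5042, 0.2444, 0.1908]
tcp_rot: [-3.124, -0.329, -0.0]
wrist_force: [-0.0, -0.1, -0.8]
width: 0.127
```

Call:
play_rows(
  series=[
    {"translation": [0.005,0.02,0],"spin": 0},
    {"translation": [0.01,0.04,0],"spin": 0},
    {"translation": [0.01,0.04,0],"spin": 0},
    {"translation": [0.01,0.04,0],"spin": 0},
    {"translation": [0.01,0.04,0],"spin": 0},
  ],
)

```text
time: 34.45
tool_pos: [0.5868, 0.0766, 0.1909]
tcp_rot: [-3.124, -0.334, -0.001]
wrist_force: [0.3, -0.1, -1.9]
width: 0.127
```

Call:
play_rows(
  series=[
    {"translation": [0.01,0.04,0],"spin": 0},
    {"translation": [0.01,0.03,0],"spin": 0},
    {"translation": [0.006,0.02,0],"spin": 0},
    {"translation": [0,0,0],"spin": 0},
    {"translation": [0,0,0],"spin": 0},
  ],
)

```text
time: 34.95
tool_pos: [0.6303, -0.0043, 0.1904]
tcp_rot: [-3.123, -0.332, 0.001]
wrist_force: [-0.5, 0.2, -0.7]
width: 0.127
```

Call:
play_rows(
  series=[
    {"translation": [0,0,0],"spin": 0},
    {"translation": [0,0,0],"spin": 0},
    {"translation": [0,0,0],"spin": 0},
  ],
)

```text
time: 35.25
tool_pos: [0.6302, -0.0034, 0.1908]
tcp_rot: [-3.123, -0.336, 0.0]
wrist_force: [0.2, -0.8, -0.8]
width: 0.125
```

```bash
cat > l.py <<'E'
from m import *
np.set_printoptions(precision=4,suppress=True)
t,c=bot.read_camera("top"),bot.read_camera("scene");cv2.imwrite("pics/p6.png",t);cv2.imwrite("pics/s6.png",c)
s=bot.read_state();p=s["tool_pos"];m=yawof(s);ya=np.arctan2(m[1,0],m[0,0]);z=p[2]-.0323
print(s["time"],p,s["tcp_rot"],"toolx yaw",ya,"z",z,s["q"][5])
R=np.array(C["scene"]["R"]);cam=-R.T@C["scene"]["t"]; b=np.arctan2(cam[1]-p[1],cam[0]-p[0])
def arc(r,z,w): a=np.linspace(b-w,b+w,120)-ya; return np.c_[r*np.cos(a),r*np.sin(a),np.full(120,z)]
for zz in(z-.001,z,z+.001):
    f_=fit({"scene":gm(c)},[arc(.036,.016,1.2),arc(.036,.022,1.2),arc(.0275,0,.7)],(p[0],p[1],ya),z=zz,rng=(.008,.008,.001)); print(f_, (m.T@(np.r_[f_[0][:2],0]-np.r_[p[:2],0]))[:2])
M=[circ(.0595,.129),rect(.065,.065,.078),ears]
print("mill scene",*fit({"scene":gm(c)},M,(.632,-.003,.21),rng=(.006,.006,.06)))
E
python3 l.py; python3 - <<'E'
from h import *
print(plan([.6305,-.0046,.177],.213-np.pi/2))
E
```

```text
35.35 [ 0.6304 -0.0038  0.1908] [-3.1236 -0.3353 -0.0002] toolx yaw 0.2138516166982693 z 0.1585187628768883 1.3113673745277439
(array([ 0.6384, -0.009 ,  0.2129]), np.float64(319.2339782714844)) [0.0067 0.0068]
(array([ 0.6384, -0.0098,  0.2129]), np.float64(314.7158508300781)) [0.0065 0.0076]
(array([ 0.6384, -0.0108,  0.2129]), np.float64(309.66644287109375)) [0.0063 0.0085]
mill scene [ 0.6319 -0.005   0.27  ] 357.98566
[array([-0.    ,  0.0008,  0.0138]), ('spin5 (tool z down => negative world)', np.float64(0.01))]
```

The fit hit its search bounds because rim edges behind the lid confused it, so I'll discard it and insert by feel. The lugs meet the lips near TCP z = 0.142, and the lid is fully down near 0.127.

Call:
play_rows(
  series=[
    {"translation": [0,0,0.015],"spin": 0},
    {"translation": [0,0,0.012],"spin": 0},
    {"translation": [0,0,0.01],"spin": 0},
    {"translation": [0,0,0.005],"spin": 0},
    {"translation": [0,0,0],"spin": 0},
  ],
)

```text
time: 35.85
tool_pos: [0.6294, -0.0046, 0.1467]
tcp_rot: [-3.123, -0.333, 0.005]
wrist_force: [-0.1, 0.1, -1.3]
width: 0.126
```

Call:
play_rows(
  series=[
    {"translation": [0,0,0.003],"spin": 0},
    {"translation": [0,0,0.002],"spin": 0},
    {"translation": [0,0,0],"spin": 0},
    {"translation": [0,0,0],"spin": 0},
  ],
)

```text
time: 36.25
tool_pos: [0.6308, -0.0046, 0.144]
tcp_rot: [3.124, 0.334, 0.001]
wrist_force: [-0.0, 0.7, -0.8]
width: 0.128
```

Call:
play_rows(
  series=[
    {"translation": [0,0,0.002],"spin": 0},
    {"translation": [0,0,0.002],"spin": 0},
    {"translation": [0,0,0.002],"spin": 0},
    {"translation": [0,0,0],"spin": 0},
  ],
)

```text
time: 36.65
tool_pos: [0.6303, -0.0045, 0.1372]
tcp_rot: [-3.124, -0.334, 0.001]
wrist_force: [1.1, -0.5, -1.2]
width: 0.127
```

```bash
cat > w.py <<'E'
from h import *
np.set_printoptions(precision=4,suppress=True)
F=[];T=[]
for i in range(3): bot.read_camera("top"); s=bot.read_state(); F.append(s["wrist_force"]);T.append(s["torque"])
m=yawof(s);print(round(s["time"],2),"tcp",s["tool_pos"],"yaw x",round(np.arctan2(m[1,0],m[0,0]),4),"F",np.mean(F,0).round(2),"F tool",(m.T@np.mean(F,0)).round(2),"T",np.mean(T,0).round(3),"w",s["width"].round(3))
E
python3 w.py
```

```text
Traceback (most recent call last):
  File "w.py", line 5, in <module>
    m=yawof(s);print(round(s["time"],2),"tcp",s["tool_pos"],"yaw x",round(np.arctan2(m[1,0],m[0,0]),4),"F",np.mean(F,0).round(2),"F tool",(m.T@np.mean(F,0)).round(2),"T",np.mean(T,0).round(3),"w",s["width"].round(3))
                                                                                                                                                                                                    ^^^^^^^^^^^^^^^^
AttributeError: 'float' object has no attribute 'round'
```

TCP z is 0.137 with no contact force, so the lugs are passing through the slots. I'll go on down.

Call:
play_rows(
  series=[
    {"translation": [0,0,0.002],"spin": 0},
    {"translation": [0,0,0.002],"spin": 0},
    {"translation": [0,0,0],"spin": 0},
    {"translation": [0,0,0],"spin": 0},
  ],
)

```text
time: 37.2
tool_pos: [0.6304, -0.0045, 0.1335]
tcp_rot: [-3.124, -0.334, 0.0]
wrist_force: [0.2, 0.3, -1.5]
width: 0.128
```

Call:
play_rows(
  series=[
    {"translation": [0,0,0.002],"spin": 0},
    {"translation": [0,0,0.002],"spin": 0},
    {"translation": [0,0,0],"spin": 0},
    {"translation": [0,0,0],"spin": 0},
  ],
)

```text
time: 37.6
tool_pos: [0.6305, -0.0046, 0.1295]
tcp_rot: [-3.124, -0.334, 0.0]
wrist_force: [-0.1, 0.7, -1.0]
width: 0.128
```

```bash
sed -i 's/s\["width"\].round(3)/round(s["width"],3)/' w.py; python3 w.py
```

```text
37.75 tcp [ 0.6306 -0.0046  0.1297] yaw x 0.2128 F [ 0.17  0.09 -1.1 ] F tool [ 0.18 -0.05  1.1 ] T [-0.01  -0.013  0.013] w 0.123
```

Call:
play_rows(
  series=[
    {"translation": [0,0,0.001],"spin": 0},
    {"translation": [0,0,0.001],"spin": 0},
    {"translation": [0,0,0],"spin": 0},
    {"translation": [0,0,0],"spin": 0},
  ],
)

```text
time: 38.15
tool_pos: [0.6305, -0.0046, 0.1276]
tcp_rot: [-3.124, -0.334, 0.0]
wrist_force: [-0.2, 0.7, -1.2]
width: 0.124
```

Call:
play_rows(
  series=[
    {"translation": [0,0,0.001],"spin": 0},
    {"translation": [0,0,0.001],"spin": 0},
    {"translation": [0,0,0],"spin": 0},
    {"translation": [0,0,0],"spin": 0},
  ],
)

```text
time: 38.55
tool_pos: [0.6308, -0.0046, 0.1267]
tcp_rot: [3.124, 0.334, 0.001]
wrist_force: [-1.5, 0.2, 5.7]
width: 0.128
```

```bash
python3 w.py
```

```text
38.7 tcp [ 0.6308 -0.0046  0.1267] yaw x 0.2128 F [-1.89  0.03  5.61] F tool [-1.83 -0.43 -5.61] T [-0.079  0.557 -0.061] w 0.126
```

The lid made contact at TCP z = 0.1267 with 5.6 N, against an expected 0.1273, so it is seated. I'll ease the side load a little and turn clockwise in stages with a small compensating shift.

Call:
play_rows(
  series=[
    {"translation": [-0.0007,0,-0.0004],"spin": 0},
    {"translation": [0,0,0],"spin": 0.6},
    {"translation": [0,-0.0001,0],"spin": 0.6},
    {"translation": [0,-0.0001,0],"spin": 0.6},
    {"translation": [0,-0.0001,0],"spin": 0.6},
  ],
)

```text
time: 39.2
tool_pos: [0.6313, -0.0046, 0.1268]
tcp_rot: [3.141, 0.002, 0.005]
wrist_force: [2.1, 0.2, 2.4]
width: 0.125
```

Call:
play_rows(
  series=[
    {"translation": [0,0,0],"spin": 0},
    {"translation": [0,0,0],"spin": 0},
  ],
)

```text
time: 39.4
tool_pos: [0.6312, -0.0044, 0.1268]
tcp_rot: [3.142, 0.007, 0.005]
wrist_force: [3.4, 0.0, 3.2]
width: 0.124
```

```bash
python3 w.py
```

```text
39.55 tcp [ 0.6311 -0.0044  0.1268] yaw x 0.0041 F [3.87 0.32 2.83] F tool [ 3.87 -0.31 -2.82] T [ 0.029 -0.619  0.072] w 0.127
```

Call:
play_rows(
  series=[
    {"translation": [0.0004,-0.0001,0],"spin": 0.6},
    {"translation": [0,-0.0001,0],"spin": 0.6},
    {"translation": [0,-0.0001,0],"spin": 0.6},
    {"translation": [0,-0.0001,0],"spin": 0.6},
    {"translation": [0,-0.0001,0],"spin": 0.6},
  ],
)

```text
time: 40.05
tool_pos: [0.6307, -0.0047, 0.1267]
tcp_rot: [3.114, -0.406, 0.002]
wrist_force: [2.2, -1.9, 3.7]
width: 0.125
```

Call:
play_rows(
  series=[
    {"translation": [0,0,0],"spin": 0},
    {"translation": [0,0,0],"spin": 0},
  ],
)

```text
time: 40.25
tool_pos: [0.6307, -0.0045, 0.1267]
tcp_rot: [3.115, -0.402, 0.002]
wrist_force: [1.7, -2.4, 5.2]
width: 0.127
```

```bash
python3 w.py
```

```text
40.4 tcp [ 0.6307 -0.0044  0.1267] yaw x -0.2568 F [ 1.81 -2.48  5.32] F tool [ 2.38  1.94 -5.31] T [-0.433 -0.248  0.1  ] w 0.127
```

Call:
play_rows(
  series=[
    {"translation": [0.0002,0,0],"spin": 0.6},
    {"translation": [0,0,0],"spin": 0.6},
    {"translation": [0,0,0],"spin": 0.6},
    {"translation": [0,0,0],"spin": 0.6},
    {"translation": [0,0,0],"spin": 0.6},
  ],
)

```text
time: 40.9
tool_pos: [0.6305, -0.0046, 0.1266]
tcp_rot: [3.035, -0.808, 0.001]
wrist_force: [0.5, -3.1, 6.0]
width: 0.126
```

Call:
play_rows(
  series=[
    {"translation": [0,0,0],"spin": 0.6},
    {"translation": [0,0,0],"spin": 0},
    {"translation": [0,0,0],"spin": 0},
  ],
)

```text
time: 41.2
tool_pos: [0.6306, -0.0045, 0.1267]
tcp_rot: [3.014, -0.885, 0.001]
wrist_force: [0.9, -1.8, 5.7]
width: 0.124
```

```bash
python3 w.py; python3 - <<'E'
from m import *
np.set_printoptions(precision=3,suppress=True)
c=bot.read_camera("scene");cv2.imwrite("pics/s7.png",c)
# bar seen in scene? fit lid pose yaw at seat height (bar top edge + flange)
g=gm(c)
for y in(.2,0,-.2,-.4,-.5,-.57,-.65,-.8,-1): print(y,round(score({"scene":g},[rect(.022,.006,.022),rect(.022,.0001,.04)],[.632,-.003,y,.095]),1),end="; ")
# rib vs bar line: pixel of bar ends and ribs
print(proj("scene",[place(np.array([[.022,0,.157],[-.022,0,.157]]),[.632,-.003,-.572])[i] for i in(0,1)]))
E
```

```text
41.35 tcp [ 0.6306 -0.0045  0.1267] yaw x -0.5709 F [ 1.03 -1.94  6.29] F tool [ 1.92  1.08 -6.29] T [-0.379 -0.112  0.143] w 0.128
0.2 245.7; 0 188.0; -0.2 231.2; -0.4 258.7; -0.5 261.5; -0.57 232.0; -0.65 198.2; -0.8 187.7; -1 246.6; [[294.178 231.089]
 [290.777 219.605]]
```

Turned 0.784 rad with the spring reaction rising (Tz 0.01 to 0.14 N m) and height steady. Before handing in I'll check the recorded images for the fourth ball and for anything moved on the bench.

```bash
python3 - <<'E'
from h import *
t=cv2.cvtColor(cv2.imread("pics/p3.png"),6); r=cv2.resize(t[163:181,284:304],None,fx=2,fy=2,interpolation=cv2.INTER_CUBIC)
ch=" .:-=+*#%@"
print("\n".join("".join(ch[min(9,int(v)//22)] for v in row) for row in r))
a,b=cv2.imread("pics/top0.png"),bot.read_camera("top")
d=(cv2.absdiff(a,b).max(2)>35).astype(np.uint8); n,l,st,ce=cv2.connectedComponentsWithStats(d)
print([(st[i][:5].tolist()) for i in range(1,n) if st[i][4]>6])
print(proj("top",[[.632,-.003,.07]]))
E
```

```text
#####%%%@%%*++*########*******###***++**
####%%%%%%#*++*##############*###*#*++**
###%%%%%###****######%%%%%%##**####*****
###%%%%%#*#***######%%%%%%%%#**#####****
###%%%%%########**##%%%######***####****
##%%%%%#########**##%%##**###**#####****
##%%%%%#########**#######*####*####*****
##%%%%################******######******
##%%%%##############*********#####******
#%%%%##############*++++++++****##******
#%%%#############**+========+++**#******
#%%%############*+==--------===+********
%%%%###########*+==-----------==+*******
%%%%##########*+=---------------=+******
#%%%##########*+=----===---------=******
##%%#########*+=---==+++==-------=+*****
##%%#########*+=--=++****+=-------+*****
##%#########*+=---+*#####*+=------=+****
##%####**###*+=-:-+*#%%%#*+==------+****
##%#########*+=-:-+##%%%#*+=====---=+***
##%%########*+=-:-+*##%%#*==+++=---=+***
###%#####%##**+---=+**#**+==+***==-=+***
###%%###%%###*+----=++++++++*##**+=++***
###%%########*+=----==++==+*#####*++****
#############*+====--=++++*##%%##*******
*############**+++++==++++*##%%##*******
*#####%######***+****+*++++*####********
*#####%####*******####**++***##*********
**##########******#%##******************
***#########******#%##*******++********#
***###########****####****************##
****###########*****************##****##
*****#############*********#######*+*###
******######################%%###*++*###
*******########################**+=+*###
********#############%%%%%####**+===*###
[[0, 122, 336, 298, 36294], [338, 193, 59, 45, 921], [208, 205, 13, 15, 82], [346, 209, 6, 2, 10], [253, 414, 5, 6, 18]]
[[296.06542142 172.44892454]]
```

```bash
python3 - <<'E'
from h import *
b=bot.read_camera("top"); t=cv2.cvtColor(b,6)
print(proj("top",[[.5013,-.286,.062],[.5013,-.24,.03],[.5013,-.14,.02]]))
ch=" .:-=+*#%@"
r=cv2.resize(t[194:224,332:396],None,fx=1.5,fy=1.0,interpolation=cv2.INTER_CUBIC)
print("\n".join("".join(ch[min(9,int(v)//22)] for v in row) for row in r))
E
```

```text
[[387.03742324 217.86187497]
 [370.31835909 218.50937682]
 [338.00948418 217.86328612]]
############%%#####%%%##%%###########%%#####%##%######%%%####%%#%%##############################
#%%########%%##%##%%####################################%%#######%#############%%####%%####%%###
%%####%%#######%##########%#%###%%%###%##%###%%#%########%########%%#%####################%%####
################%%#######################################%###################%##################
########%###%################%##########################################%#####%%##############%%
%%%#####%#########%%%#####%#%%#%%#####%###########%%%#%%####%##############%#########%%##%%#####
%%##%%####%%##################%############%%#%%#########################################%######
#####%##%%%#########%########%##%########%########%###%#####%%#########%%#####%%#############%%%
##%%####%###############%##########%#####%##%########%########%#####################%%##########
###%#######%##%###%######%%####################%########%#######################%###############
%####%################################%###
[... 1197 characters left out ...]
----------=*#%#######
######%##%*+#%%%%%%%##%%%%%%%%%%@@@@@@@@@@@@@@@@@@@@@@@@%+===-...:::::::::::::::::::::=#%#%###%%
#########%*+#%%%%%%%%%%%%%%%%%%%@@@@@@@@@@@@@@@@@@@@@@@@%+===:. .......::::::::::::::-+#%#######
%%%#####%%*+#%%%%%%%%%%%%%%%%%%%@@@@@@@@@@@@@@@@@@@@@@@@%+==*+:.    .............. .-+##########
%%#####%%%*+#%%%%%%%%%%%%%%%%%%%@@@@@@@@@@@@@@@@@@@@@@@@@+==#+-:::::::::..    . .:+###%%########
###%##%%%%*+#%%%%%%%%#%%%%%%%%%%@@@@@@@@@@@@@@@@@@@@@@@@%+=+#%################**################
#%%#####%%*+#%%%%%%%%%%%%%%%%%%%@@@@@@@@@@@@@@@@@@@@@@@@%+=+%%%###%%###################%%#######
%%####%%#*==#%%%%%%%%%%%%%%%%%%@@@@@@@@@@@@@@@@@@@@@@@@@%+=+#%##################################
```

The scoop stands upright and empty, and no ball shows on the visible bench. Handing in.

```bash
python3 w.py; python3 -c "
from workcell import bot
print(bot.finish_job())"
```

```text
41.65 tcp [ 0.6306 -0.0045  0.1267] yaw x -0.5709 F [ 1.43 -2.51  6.05] F tool [ 2.56  1.35 -6.05] T [-0.349 -0.101  0.175] w 0.123
the job is handed in; nothing more can be done
None
```

I handed the job in at 41.7 s with the lid gripped and held half way to the lock. The interface gave no verdict.

**What I did**
- **Pouring:** the tool can't tilt, so I gripped only the rear top corner of the scoop's fin. Over the mouth I eased the jaws until the scoop swung spout-down against the rim and poured.
- **Scoop:** I set it back on free bench with its pan toward the mill, at about x = 0.50.
- **Lid:** I took the leftmost lid, lowered it through the slots and turned it clockwise. I then held it there with the grip set to 80 N.

**Last checks**
- **Lid height:** contact came at TCP z 0.1267 m (0.1273 m expected when seated), and it has stayed there with about 6 N of downward push.
- **Lid angle:** the gripper turned 0.784 rad (allowed 0.56–1.01). The spring moment rose to about 0.15 N m. I inferred the lid's angle and the catch from the gripper's angle, because the gripper hides the bar.
- **Scoop:** the top picture shows it standing empty, and the earlier view of its fin matched an upright one.
- **Balls:** I could see only three in the chamber. The fourth was not in the scoop or on the visible bench, so I take it to lie beneath the others.

**Checks that failed or disagreed**
- The first two low tests of the swing let the scoop slide down level in the jaws. No balls were lost, and gripping just the fin's corner solved it.
- The camera fit of the lid over the mouth hit its search limits. I discarded it and inserted by feel.
- The two cameras disagreed by about 5 mm on where the lid stood.

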